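# Fish the burnisher out from under the rack and hang it up

## Robot

A 6-joint arm with a two-finger parallel gripper is mounted at the origin on the work surface. World frame = base frame: x ahead of the robot, y to its left, z up, the work surface at z = 0. Lengths are in mm, angles in rad, forces in N, time in s.
With the tool pointing down it reaches from about 350 to 975 mm from the base axis. Payload 7.1 kg.
Tool frame: the origin (TCP) lies on the front face of the gripper's body, between the roots of the fingers; the fingertips stand 80 mm ahead of it and the grasp point (between the pads) lies 61 mm ahead of it (ctrl.tcp_to_grasp is the distance from the TCP to the grasp point, in mm); z points along the fingers, y is the direction in which the jaws open and shut (so a half turn about z gives the same grasp; the last joint's range is limited). The gripper opens to 88 mm and grips with 3 to 60 N. Pads are 20 mm wide; open, the fingers measure 115 mm over their backs; the gripper's body (75 mm by 178 mm) begins 61 mm behind the grasp point.
Start: joints at [-1.163, 0.423, 1.63, -0, 1.089, -0.019], TCP at [258.74, -568.91, 302.675] pointing down, gripper open.
Joint ranges: [-3, 3], [-0.9, 2.11], [0.09, 2.58], [-1.31, 4.45], [0.11, 2.69], [-2.54, 2.54]. Speed limits (rad/s): [2.39, 2.39, 3.01, 3.14, 3.14, 3.14].

## Interface

Orientations are given as a rotation vector (axis times angle).
In Python, from workcell import telemetry, get_image, ctrl gives the robot as it stands.
- The arm moves only by the tool send_rows, never from a script. Its argument "rows" is a list of rows, each a list of 5 numbers: the shift along the tool's x, y, z in m, then the turn about the tool's z in rad, then the opening, from -1 (shut) to 1 (fully open). A call has 1 to 5 rows; each row shifts and turns the commanded pose from where the row before left it, along the tool's axes as they then stand; what a row does not reach is not made up. A row lasts 1/10 s, in which the tool goes at most 50 mm and 8.59 degrees, less where a joint would pass 70% of its speed; a pose out of reach is approached as far as the arm can. A call with a gripper value outside its range is refused whole. The fingers move at their own pace and stop on an object; the grip force is fixed at half the most. Time passes only in rows, so rows that do not move let the fingers close. It gives the time, the measured TCP pose, the force and the opening at its end, in the units of the state.
- telemetry.get_obs(): the state, without advancing time (a new reading comes with each control period).
- get_image(name): name is "scene" or "top"; returns a dict with "color" (420x560x3 uint8, blue, green, red), "z_map" (420x560 float32, mm along the optical axis (not along the pixel's ray), 0 where there is no reading), "camera_matrix" (3x3 intrinsics, pixels), "rvec" (rotation vector, rad) and "tvec" (3), from world to camera coordinates, as OpenCV has them. Camera axes: x right, y down, z forward; pixel columns grow to the right and rows downward; lengths in mm; the calibration is good to about 2 mm. A picture is of the moment at which its call begins.
- ctrl.close_job(): hands the job in, once; it reports no verdict.
The state is a dict: "t": time; "qpos": joint angles; "qvel": joint speeds; "joint_torque": joint torques, N m; "ee_pos": TCP position; "orientation": TCP orientation; "ft_force": force on the tool from outside, world axes, zero at the start; "moment": the same for the moment, N m; "width": finger opening in mm.
Only numpy, scipy, OpenCV 4.12 (cv2) and the standard library are available. Lean on these libraries where they do the work, as an engineer would, in place of code of your own. Each camera call takes 0.05 s, during which the arm holds its last target.

## Task

The wooden burnisher with the steel hanging eye is lying under the low wire rack. Hold the steel hook tool, drag the burnisher out in front of the rack with it (do not touch the burnisher with the gripper before it is out), and lay the hook flat on the bench. Then pick up the burnisher and hang it by its eye on the peg of the stand, tipping it well eye-up (about 45 degrees) before you let go so that it does not swing down hard; leave the loose tin, jar and bottle where they are.

Things in the scene. Friction and masses are not known exactly. Their poses are not given: they have to be found in the camera images.
- burnisher: Burnisher: hardwood bar 70 long (x), 28 wide (y), 40 high (z) mm, rounded, about 0.14 kg, with a round steel eye on one end. Origin: centre of the bar's underside. x points along the bar to the eye, z up as it lies. Bar from x -35 (plain end) to +35; eye's outer end at x +70.5. It starts under the rack, eye towards the robot, square to the rack within 0.25 rad.
- burnisher_eye (a point): Centre of the burnisher's eye, at (50, 0, 20.5) mm in the burnisher's frame; same axes. The ring stands in the bar's x-z plane, so its hole runs along the bar's y. Hole 27 mm across, outside 41 mm, ring wire 7 mm thick.
- hook: Hook tool, about 0.2 kg: dark wooden handle and a bent steel strip, lying flat. Origin: underside of the handle's middle; x along the shaft to the hook, y to the side where the hook's foot points, z up. Handle x -45 to +45, 26 wide, 28 high mm. Centre of mass near x 38, y 2 mm. It starts in front of the rack, lying across the bench, shaft pointing about to -y (right).
- hook_pocket (a point): Middle of the hook's pocket floor, at (185, 25, 9) mm in the hook's frame. Steel strip 18 high (z 0 to 18), 6 thick: shaft at y -3 to +3 out to x 191; foot (cross piece) x 185 to 191, y -3 to +53; barb x 161 to 185, y 47 to 53, pointing back to the handle. So the pocket is 44 wide (y 3 to 47), 24 mm deep, open towards the handle.
- rack: Low fixed wire rack, 500 wide (y), 180 mm deep (x), 8 mm legs at the four corners only, so open below at front and back. Origin: bench height, under the middle of its front edge; x to the back (about away from the robot), y left. Wires' underside 50, top 58 mm above the bench. Two tins 38 high, 74 mm across are fixed on top at x 125, y -170 and +180. Below it: only the burnisher and a loose tin.
- peg_stand: Fixed peg stand, right or left on the bench (swaps with the thread stand): wooden base x -65 to +105, 100 wide, 18 mm high; 16 mm steel post at x +60, up to z 210; 8 mm round peg in the x-z plane (y=0) from (60, 0, 200) to its tip (-45, 0, 226) mm, so it points to -x (about to the robot) and rises 14 degrees. Origin: bench height, 20 mm in front (-x) of the base's centre.
- peg_mid (a point): Point on the peg's centre line, at (-5, 0, 216) mm in the stand's frame, 40 mm short of the tip.
- peg_tip (a point): The peg's tip, at (-45, 0, 226) mm in the stand's frame.
- thread_stand: Bystander: fixed stand with two upright thread cones, one white one black, base 170 x 100 x 18 mm, 132 mm high in all; on the side where the peg stand is not. Origin: at bench height, 20 mm in front of the base's centre.
- tin: Bystander: round tin, 74 mm across, 34 mm high, loose under the rack to the left of the burnisher. Origin: centre of its underside.
- jar: Bystander: loose pale jar with a black lid, 72 mm across, 110 mm high, beyond the left stand. Origin: centre of its underside.
- bottle: Bystander: loose white bottle, 52 mm across, 130 mm high, beyond the right stand. Origin: centre of its underside.
There are look-alikes about, which are no part of the job. Leave any pink look-alike of the peg_stand alone.

How it is judged (in metres and radians):
On the way, in this order (a step that is already met when the one before it is completed fails the run):
1. the hook, held in the gripper, bears on the burnisher under the rack (contact force between the fingers and hook above 1 N and contact force between hook and burnisher above 0.1 N and x of burnisher in the frame of rack above 0.03 m), for 0.05 s.
2. the burnisher lies in front of the rack: the middle of its bar at least 30 mm in front of the rack's front edge (x of burnisher in the frame of rack below -0.03 m and height (world z) of burnisher_eye below 0.05 m and contact force between the fingers and burnisher below 0.05 N), for 0.2 s.
3. the hook lies flat on the bench, let go (height (world z) of hook below 0.012 m and angle between hook's own z axis and vertical below 0.15 rad and contact force between the fingers and hook below 0.05 N and height (world z) of burnisher_eye below 0.05 m), for 0.2 s.
At the end, for the whole second after the job is handed in: The burnisher hangs by its eye, at most swaying (under 0.3 m/s) on the peg, eye centre within 14 mm sideways of the peg, between post and tip, 175 to 230 mm high, bar hanging below, within 0.6 rad of vertical. The hook lies let go on the bench, flat within 0.15 rad, less than 12 mm up (x of burnisher_eye in the frame of peg_stand between -0.045 and 0.06 m and y of burnisher_eye in the frame of peg_stand between -0.014 and 0.014 m and height (world z) of burnisher_eye between 0.175 and 0.23 m and angle between burnisher's own x axis and vertical below 0.6 rad and contact force between burnisher and peg_stand above 0.3 N and linear speed of burnisher below 0.3 m/s and height (world z) of hook below 0.012 m and angle between hook's own z axis and vertical below 0.15 rad and contact force between the fingers and hook below 0.05 N); the robot touches nothing.
It fails at once if the gripper touches the burnisher before it is out in front of the rack (bar's middle still behind the front edge) (contact force between the fingers and burnisher above 0.5 N and x of burnisher in the frame of rack above 0 m and height (world z) of burnisher below 0.03 m).
It fails at once if the burnisher, let go, swings or falls faster than 10 rad/s (contact force between the fingers and burnisher below 0.05 N and angular speed of burnisher above 10 rad/s).
It fails at once if the burnisher, let go, falls faster than 1.0 m/s (contact force between the fingers and burnisher below 0.05 N and linear speed of burnisher above 1 m/s).
It fails at once if a loose bystander (tin, jar or bottle) is moved by more than 30 mm (distance of any of tin, jar, bottle from where it was at the start of the episode above 0.03 m).
It also fails if it takes over 72 s, if anything falls off the work surface, if the arm or the gripper's body presses on something with over 40 N, if the wrist force passes 120 N, or if a joint passes its speed limit or range.

## Working session

There is one attempt and no reset: what is moved stays moved. The work goes in short steps, Python scripts to look and compute and a tool call to move; the robot and the scene stay as the last step left them, time stands still between calls to the robot, and variables do not carry over. Pictures are saved under pics/ and viewed, and the job is handed in when it is done.

Besides the shell and the picture viewer there is one more tool, called as a command line: name --pt "numbers of a row" for each row, then --argument value for the rest. send_rows: Moves the arm, as the interface text tells. Its arguments: {"type":"object","properties":{"rows":{"type":"array"}},"required":["rows"]}

```bash
ls; mkdir -p pics
cat > h.py <<'E'
import numpy as np, cv2
from workcell import telemetry, get_image, ctrl
def cam(n):
    im=get_image(n); R,_=cv2.Rodrigues(np.array(im['rvec'],float)); return im,R,np.array(im['tvec'],float).reshape(3),np.array(im['camera_matrix'],float)
def ray(c,u,v,z):
    im,R,t,K=c; d=R.T@np.linalg.inv(K)@np.array([u,v,1.]); o=-R.T@t
    return o+d*(z-o[2])/d[2]
def pt(c,u,v):
    im,R,t,K=c; z=float(im['z_map'][int(v),int(u)]); return R.T@(np.linalg.inv(K)@np.array([u,v,1.])*z-t)
def cloud(c):
    im,R,t,K=c; Z=im['z_map'].astype(float); h,w=Z.shape; u,v=np.meshgrid(np.arange(w),np.arange(h))
    P=np.stack([(u-K[0,2])/K[0,0]*Z,(v-K[1,2])/K[1,1]*Z,Z],-1); W=(P-t)@R; W[Z==0]=np.nan; return W
def proj(c,p):
    im,R,t,K=c; q=K@(R@np.array(p,float)+t); return q[:2]/q[2]
E
python3 - <<'E'
from h import *
for n in('scene','top'):
    c=cam(n); cv2.imwrite(f'pics/{n}0.png',cv2.resize(c[0]['color'],(784,588))); print(n,-c[1].T@c[2],c[1][2],c[3][0])
o=telemetry.get_obs(); print(o)
E
```

```text
pics
scene [1499.6104623  -137.12419251  820.40471216] [-0.81488546  0.0566996  -0.57684212] [459.13618759   0.         273.55959527]
top [ 250.04381686  -83.68787108 1750.36213259] [ 0.17675514  0.01140344 -0.98418879] [488.87646405   0.         279.02176645]
{'t': 0.1, 'qpos': array([-1.16301786e+00,  4.23753262e-01,  1.63057300e+00,  8.68070782e-07,
        1.08860404e+00, -1.90097873e-02]), 'qvel': array([ 3.08077502e-04, -2.77756232e-03, -2.93182120e-03, -1.62524303e-03,
        1.93667443e-04, -8.96074953e-05]), 'joint_torque': array([ 6.22480784e-04, -5.45608628e+01, -2.74323159e+01,  6.44782512e-02,
        1.88074802e-02,  4.29431168e-06]), 'ee_pos': array([ 258.5874455 , -568.58467216,  302.00226872]), 'orientation': array([-3.06905152e+00, -6.65042403e-01,  4.04514682e-04]), 'ft_force': array([-0.22340217, -1.32623765, -0.63051152]), 'moment': array([ 0.01082657,  0.05158617, -0.0019145 ]), 'width': 87.54046855649695}
```

View pics/scene0.png

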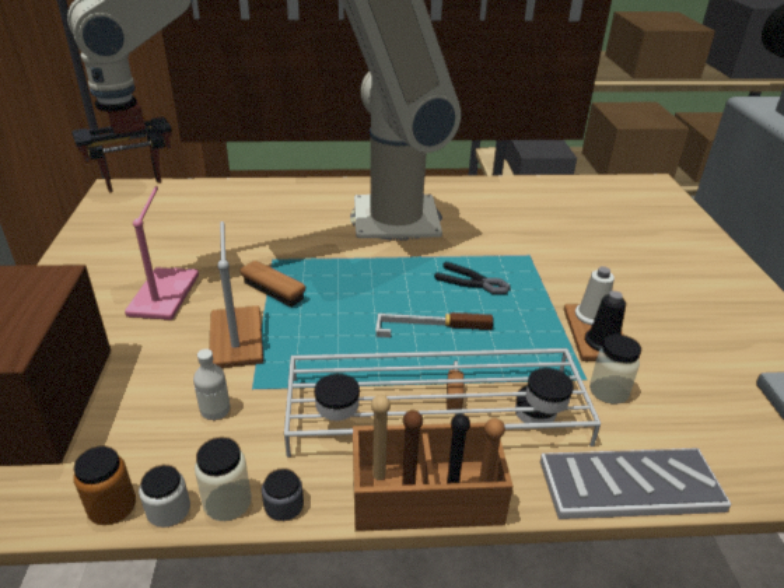

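View pics/top0.png

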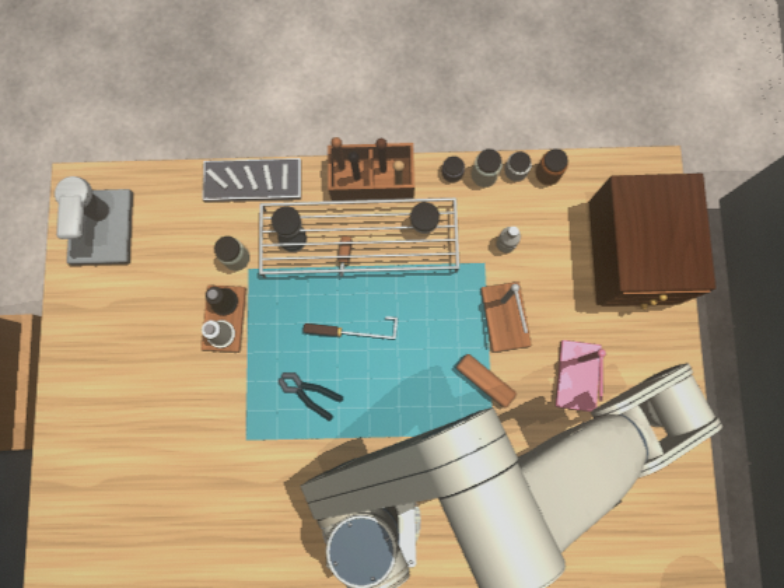

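The candidates, in pixels of the top picture:
- **Burnisher:** the bar with an eye under the rack (344,253), or the loose plain block (487,380), which has no eye and isn't under the rack.
- **Peg stand:** the wooden one with a steel post (507,315), or the pink one (580,375).
- **Hook:** the tool with a dark handle (350,328), or the pliers (310,393).

I choose the first of each and check them in a close crop.

Run:
```python
from h import *
c=cam('top'); im=c[0]['color']
a=cv2.resize(im[135:260,140:390],(800,400),interpolation=cv2.INTER_CUBIC)
c2=cam('scene'); b=cv2.resize(c2[0]['color'][205:325,140:380][:, :],(400,200),interpolation=cv2.INTER_CUBIC)
cv2.imwrite('pics/crop1.png',a)
b=cv2.resize(c2[0]['color'][215:325,195:445],(800,352),interpolation=cv2.INTER_CUBIC); cv2.imwrite('pics/crop2.png',b)
```

```text
(no output)
```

View pics/crop1.png

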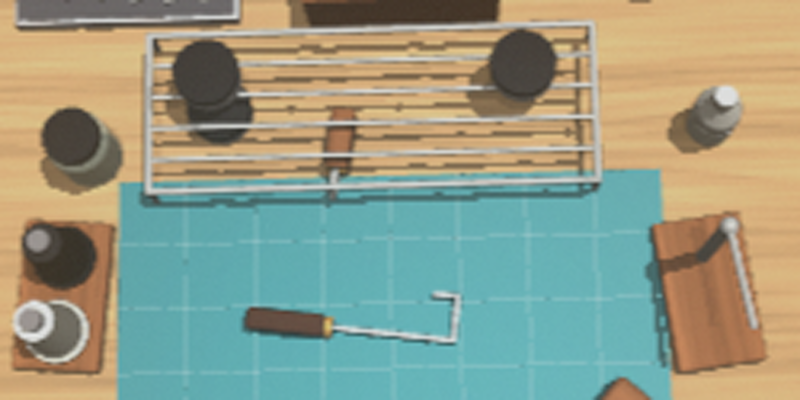

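View pics/crop2.png

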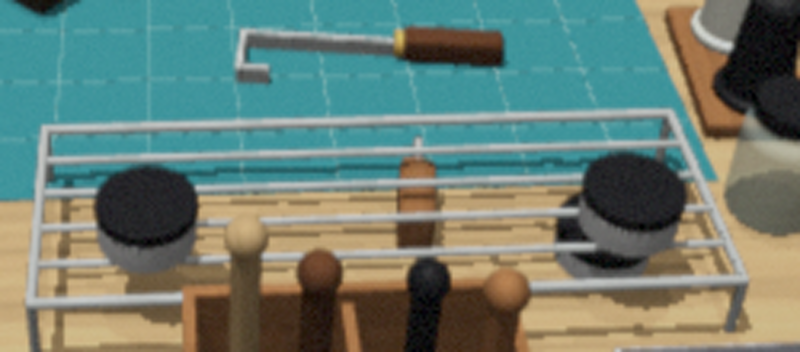

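The crops confirm the choice. In the top crop the burnisher bar lies at (340,140) with its eye at (333,190). The hook handle is at (288,322), the hook's foot at (457,320), and the peg runs from (730,225) to (755,325). Now I measure them.

Run:
```python
from h import *
c=cam('top'); s=cam('scene'); W=cloud(c); 
f=lambda x,y:(140+x/3.2,135+y/3.2)
np.set_printoptions(precision=1,suppress=True)
hsv=cv2.cvtColor(c[0]['color'],cv2.COLOR_BGR2HSV)
# rack corners top z58
for n,p in dict(FL=(148,190),FR=(598,184),BL=(152,36),BR=(593,26)).items(): print('rack',n,ray(c,*f(*p),54))
def comp(c,x0,y0,x1,y1,cond,z):
    m=np.zeros(cond.shape,np.uint8); m[y0:y1,x0:x1]=cond[y0:y1,x0:x1]
    n,l,st,ce=cv2.connectedComponentsWithStats(m); k=1+np.argmax(st[1:,4]); ys,xs=np.where(l==k)
    P=np.array([ray(c,a,b,z)[:2] for a,b in zip(xs,ys)],np.float32)
    r=cv2.minAreaRect(P); print(st[k],P.mean(0),'rect',r); print(cv2.boxPoints(r)); return P
B=c[0]['color'].astype(int)
dark=(B.max(2)<110)
print('handle');P=comp(c,212,225,246,248,(B[:,:,2]>B[:,:,0])&dark,28)
print('burn');P=comp(c,236,165,256,192,(B[:,:,2]>B[:,:,0]+30)&(B[:,:,1]<115),40)
for n,p in dict(eye=(333,190)).items(): print(n,ray(c,*f(*p),41))
print('foot corners', ray(c,*f(454,343),18),ray(c,*f(459,295),18),ray(c,*f(434,294),18),'shaft start',ray(c,*f(332,328),18))
# heights
for n,p in dict(hand=(288,322),burn=(340,145),pegtip=(755,323),post=(730,225),base=(690,300)).items():
    q=f(*p); print(n,W[int(round(q[1])),int(round(q[0]))])
print('pegtip',ray(c,*f(755,326),226),'post',ray(c,*f(730,224),205))
for p in [(655,226),(741,212),(765,356),(680,373)]: print('base',ray(c,*f(*p),18))
```

```text
rack FL [617.8 264.5  54. ]
rack FR [ 610.7 -235.    54. ]
rack BL [795.7 261.6  54. ]
rack BR [ 792.8 -236.9   54. ]
handle
[217 231  24   9 158] [471.5 117.6] rect ((471.6908264160156, 117.7813720703125), (84.59972381591797, 23.23740577697754), 82.14859771728516)
[[454.4  77.5]
 [477.4  74.3]
 [489.  158.1]
 [466.  161.3]]
burn
[236 174  20   8  59] [675.7  53.7] rect ((675.1151123046875, 54.17839050292969), (24.961965560913086, 68.39444732666016), 4.8998003005981445)
[[659.8  87.2]
 [665.6  19. ]
 [690.5  21.2]
 [684.6  89.3]]
eye [614.8  59.8  41. ]
foot corners [442.2 -70.9  18. ] [495.9 -77.8  18. ] [497.8 -49.9  18. ] shaft start [462.6  64.7  18. ]
hand [468.2 112.9  26. ]
burn [667.7  52.3  40. ]
pegtip [ 430.5 -366.6  229.4]
post [ 532.7 -350.2  212. ]
base [ 482.4 -336.2   19. ]
pegtip [ 428.2 -366.8  226. ] post [ 534.  -351.9  205. ]
base [ 568.3 -300.1   18. ]
base [ 581.7 -397.4   18. ]
base [ 418.8 -414.5   18. ]
base [ 402.4 -319.8   18. ]
```

Run:
```python
from h import *
np.set_printoptions(precision=1,suppress=True)
c=cam('top'); s=cam('scene'); 
for n,cc in(('top',c),('scene',s)):
    W=cloud(cc); m=(W[...,0]>600)&(W[...,0]<760)&(W[...,1]>0)&(W[...,1]<120)&(W[...,2]>30)&(W[...,2]<45)
    P=W[m]; print(n,len(P),P.min(0),P.max(0)); r=cv2.minAreaRect(P[:,:2].astype(np.float32)); print(r)
    for x in range(600,720,12):
        q=P[(P[:,0]>=x)&(P[:,0]<x+12)]
        if len(q): print(x,len(q),q[:,1].min(),q[:,1].max(),q[:,1].mean(),q[:,2].max())
    m=(W[...,0]>600)&(W[...,0]<800)&(W[...,1]>100)&(W[...,1]<240)&(W[...,2]>25)&(W[...,2]<40); P=W[m]
    if len(P): print('tin',len(P),P.min(0),P.max(0))
    m=(W[...,0]>400)&(W[...,0]<560)&(W[...,1]>-420)&(W[...,1]<-300)&(W[...,2]>170)&(W[...,2]<240); P=W[m]
    for z in range(170,240,6):
        q=P[(P[:,2]>=z)&(P[:,2]<z+6)]
        if len(q): print('peg',z,len(q),q.mean(0))
    for nm,(a,b,d,e,zz) in dict(pink=(250,480,-600,-430,150),bottle=(600,760,-420,-300,80)).items():
        m=(W[...,0]>a)&(W[...,0]<b)&(W[...,1]>d)&(W[...,1]<e)&(W[...,2]>zz); P=W[m]
        if len(P): print(nm,len(P),P.min(0),P.max(0))
cr=cv2.resize(s[0]['color'][150:265,80:210],(780,690)); cv2.imwrite('pics/pegS.png',cr[:600])
```

```text
top 128 [611.1  33.9  30.3] [709.7  67.6  44.8]
((660.883544921875, 53.94145202636719), (28.116363525390625, 100.43728637695312), 80.25066375732422)
600 1 60.987574340457634 60.987574340457634 60.987574340457634 30.296929034402368
612 2 60.76097777872012 64.23039326233693 62.495685520528525 33.960005450952664
624 6 56.15043805490325 60.240927582022465 58.13529647270959 44.790034111159024
636 16 42.23091854537816 67.61854519982617 54.89608963230794 43.26245691946049
648 16 41.73396972407882 67.39273766599983 53.46539606318502 43.82182509264931
660 25 37.90346687485621 67.32262132719913 53.99121654894646 44.239198058296516
672 19 37.83558777601794 63.26730093283178 49.59501266312439 44.79074976567518
684 12 38.06429329384334 63.49166265349329 51.16778971131293 41.43754506002284
696 26 33.909288719276695 59.426253971983705 46.912919867873754 44.18525710882786
708 5 37.46894098750798 58.977305924057205 46.80658957710376 41.25061444092655
tin 140 [679.2 153.4  25.4] [740.9 224.4  39.7]
peg 170 2 [ 530.1 -348.3  173. ]
peg 176 2 [ 527.4 -347.2  179.1]
peg 182 2 [ 529.7 -346.4  184.8]
peg 1
[... 1046 characters left out ...]
97445
696 30 33.00237527139819 59.879399727374405 46.452567771368585 43.44972862574064
708 24 33.89235475972614 57.79798594880872 45.94702731964643 38.832632414263195
tin 164 [683.  151.6  25.2] [756.3 211.5  37.9]
peg 170 12 [ 541.1 -352.4  172.8]
peg 176 16 [ 540.6 -351.9  179.1]
peg 182 11 [ 541.5 -352.2  185.1]
peg 188 16 [ 541.1 -352.5  190.6]
peg 194 11 [ 542.8 -350.8  198.2]
peg 200 21 [ 539.8 -353.2  203.1]
peg 206 39 [ 527.2 -353.7  209. ]
peg 212 20 [ 492.  -358.5  215.1]
peg 218 27 [ 467.  -362.4  220.8]
peg 224 16 [ 445.3 -365.7  226.8]
peg 230 3 [ 435.8 -366.   230.9]
pink 4574 [ 250.  -599.9  150.2] [ 393.5 -430.1  589.1]
bottle 390 [ 677.  -393.9   80.2] [ 717.8 -345.8  132.8]
```

View pics/pegS.png

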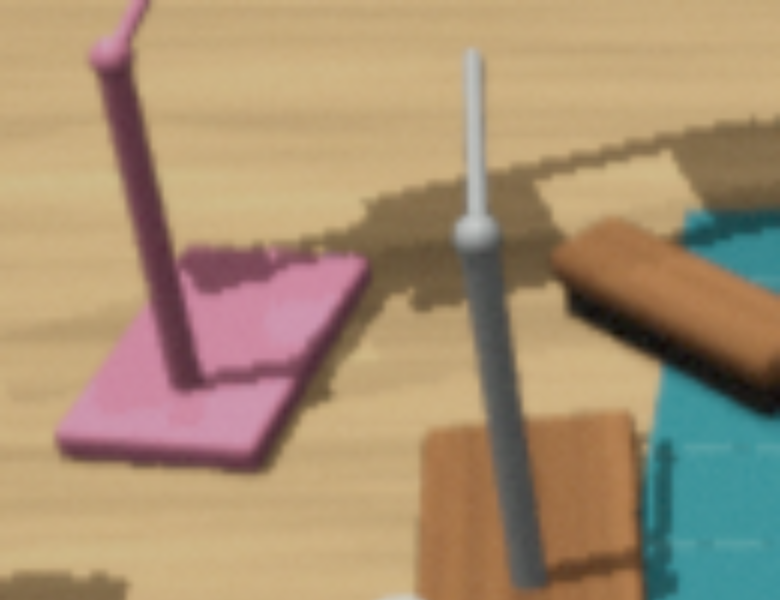

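Measured, and agreeing with the given sizes:
- **Hook:** handle at (471.6,117.8), yaw −98.4°, 191 mm out to the foot.
- **Burnisher:** bar middle about (678,51), far end x about 713, axis 0.155 rad off square.
- **Rack:** front edge at x about 614.
- **Peg:** tip (430,-366), yaw about 0.135.

The pegS crop shows the steel peg from (475,55) to its post cap at (478,235), with the pink stand to its left.

Next I go above the hook handle.

send_rows --pt "0.02 -0.02 -0.03 0 1" --pt "0.031 -0.035 -0.015 0 1" --pt "0.031 -0.035 0 0 1" --pt "0.031 -0.035 0 0 1" --pt "0.031 -0.035 0 0 1"

```text
t: 0.9
ee_pos: [323.8, -362.0, 347.9]
orientation: [3.07, 0.664, 0.001]
ft_force: [1.4, 0.6, -0.3]
width: 87.9
```

send_rows --pt "0.032 -0.036 0 0 1" --pt "0.032 -0.036 0 0 1" --pt "0.032 -0.036 0 0 1" --pt "0.032 -0.036 0 0 1" --pt "0.032 -0.036 0 0 1"

```text
t: 1.4
ee_pos: [394.9, -131.8, 348.1]
orientation: [3.07, 0.665, 0.001]
ft_force: [0.6, -0.9, 0.7]
width: 87.7
```

send_rows --pt "0.032 -0.036 0 0 1" --pt "0.032 -0.036 0 0 1" --pt "0.032 -0.036 0 0 1" --pt "0.032 -0.036 0 0 1" --pt "0.032 -0.036 0 0 1"

```text
t: 1.9
ee_pos: [466.1, 98.7, 348.0]
orientation: [3.07, 0.666, 0.001]
ft_force: [0.1, 0.4, -0.3]
width: 87.9
```

send_rows --pt "0 0 0.025 -0.141 1" --pt "0 0 0.025 -0.141 1" --pt "0 0 0.025 -0.141 1" --pt "0 0 0.025 -0.141 1" --pt "0 0 0.025 -0.141 1"

```text
t: 2.4
ee_pos: [465.9, 96.7, 221.9]
orientation: [2.647, 1.692, 0.001]
ft_force: [-0.1, 0.2, 0.3]
width: 87.9
```

send_rows --pt "0 0 0.025 -0.141 1" --pt "0 0 0.01 -0.141 1" --pt "0 0 0 0 1"

```text
t: 2.7
ee_pos: [465.0, 96.4, 186.3]
orientation: [-2.386, -2.041, 0.004]
ft_force: [0.2, -0.2, -0.7]
width: 87.8
```

```bash
cat >> h.py <<'E'
def go(x,y,z,yaw=None):
    """grasp point target; prints shift in current tool axes (m), turn; yaw = tool y yaw"""
    o=telemetry.get_obs(); R,_=cv2.Rodrigues(np.array(o['orientation'],float)); 
    cy=np.arctan2(R[1,1],R[0,1]); d=np.array([x,y,z+61.])-np.array(o['ee_pos'])
    s=R.T@d/1000
    print('t',round(o['t'],2),'tcp',np.round(o['ee_pos'],1),'yaw',round(cy,3),'shift',np.round(s,4),'q6',round(o['qpos'][5],2),'w',round(o['width'],1),'F',np.round(o['ft_force'],1))
    if yaw is not None:
        a=yaw-cy; a=(a+np.pi)%(2*np.pi)-np.pi; c,n=np.cos(-a),np.sin(-a)
        # axes after turning first
        x2=R[:,0]*np.cos(a)+np.cross([0,0,1],R[:,0])*np.sin(a); y2=R[:,1]*np.cos(a)+np.cross([0,0,1],R[:,1])*np.sin(a)
        print('turn',round(-a,3),'shift after turn',np.round([x2@d/1000,y2@d/1000,R[:,2]@d/1000],4))
E
python3 - <<'E'
from h import *
go(469.4,103,21,-0.147)
E
```

```text
t 2.7 tcp [465.   96.4 186.3] yaw -0.156 shift [0.0073 0.0036 0.1043] q6 0.34 w 87.8 F [ 0.2 -0.2 -0.7]
turn -0.009 shift after turn [0.0073 0.0037 0.1043]
```

send_rows --pt "0.0073 0.0037 0.03 -0.009 1" --pt "0 0 0.035 0 1" --pt "0 0 0.03 0 1" --pt "0 0 0.009 0 1" --pt "0 0 0 0 1"

```text
t: 3.2
ee_pos: [470.5, 103.1, 83.4]
orientation: [-2.381, -2.048, 0.002]
ft_force: [-1.0, 0.2, -0.5]
width: 87.8
```

Run:
```python
from h import *
go(469.4,103,21,-0.147)
c=cam('top'); s=cam('scene')
a=cv2.resize(c[0]['color'][200:270,190:300],(550,350),interpolation=cv2.INTER_CUBIC);b=cv2.resize(s[0]['color'][170:270,240:380],(560,400),interpolation=cv2.INTER_CUBIC)
cv2.imwrite('pics/g1.png',b); 
cv2.imwrite('pics/g1t.png',a)
```

```text
t 3.2 tcp [470.5 103.1  83.4] yaw -0.15 shift [-0.0003 -0.0011  0.0014] q6 0.34 w 87.8 F [-1.   0.2 -0.5]
turn -0.003 shift after turn [-0.0003 -0.0011  0.0014]
```

View pics/g1.png

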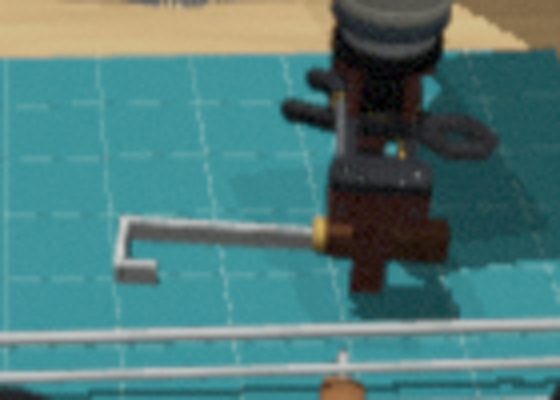

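The handle lies between the fingers at (370,240), and the foot is free at (125,250). I close.

send_rows --pt "0 0 0 0 -1" --pt "0 0 0 0 -1" --pt "0 0 0 0 -1" --pt "0 0 0 0 -1" --pt "0 0 0 0 -1"

```text
t: 3.8
ee_pos: [470.7, 103.2, 83.9]
orientation: [2.38, 2.051, 0.0]
ft_force: [0.6, 0.9, 0.1]
width: 51.5
```

send_rows --pt "0 0 0 0 -1" --pt "0 0 0 0 -1" --pt "0 0 -0.02 0 -1" --pt "0 0 -0.03 0 -1" --pt "0 0 0 0 -1"

```text
t: 4.3
ee_pos: [472.1, 103.4, 135.9]
orientation: [2.378, 2.05, 0.006]
ft_force: [-0.1, 0.0, -1.8]
width: 25.2
```

Run:
```python
from h import *
go(416,12,66,1.416)
```

```text
t 4.3 tcp [472.1 103.4 135.9] yaw -0.148 shift [-0.0987 -0.042   0.0086] q6 0.34 w 25.2 F [-0.1  0.  -1.8]
turn -1.564 shift after turn [ 0.0413 -0.099   0.0086]
```

send_rows --pt "-0.033 -0.014 0 0 -1" --pt "-0.033 -0.014 0 0 -1" --pt "-0.033 -0.014 0 0 -1" --pt "0 0 0 -0.142 -1" --pt "0 0 0 -0.142 -1"

```text
t: 4.8
ee_pos: [413.3, 10.5, 132.9]
orientation: [-2.06, -2.37, 0.002]
ft_force: [-0.0, -0.6, -2.4]
width: 24.6
```

send_rows --pt "0 0 0 -0.142 -1" --pt "0 0 0 -0.142 -1" --pt "0 0 0 -0.142 -1" --pt "0 0 0 -0.142 -1" --pt "0 0 0 -0.142 -1"

```text
t: 5.3
ee_pos: [414.0, 11.4, 132.8]
orientation: [-1.105, -2.94, 0.001]
ft_force: [-0.3, -0.3, -2.4]
width: 24.5
```

send_rows --pt "0 0 0 -0.142 -1" --pt "0 0 0 -0.142 -1" --pt "0 0 0 -0.142 -1" --pt "0 0 0 -0.142 -1" --pt "0 0 0 0 -1"

```text
t: 5.8
ee_pos: [414.0, 11.4, 132.9]
orientation: [-0.244, -3.131, 0.0]
ft_force: [0.2, -0.3, -3.1]
width: 24.6
```

Run:
```python
from h import *
go(416,12,24,1.416)
c=cam('top'); s=cam('scene')
cv2.imwrite('pics/g2t.png',cv2.resize(c[0]['color'][130:330,140:390],(750,600),interpolation=cv2.INTER_CUBIC))
cv2.imwrite('pics/g2.png',cv2.resize(s[0]['color'][170:310,180:440],(780,420),interpolation=cv2.INTER_CUBIC))
```

```text
t 5.8 tcp [414.   11.4 132.9] yaw 1.415 shift [-0.0019  0.0009  0.0479] q6 -1.42 w 24.6 F [ 0.2 -0.3 -3.1]
turn -0.001 shift after turn [-0.0019  0.0009  0.0479]
```

View pics/g2t.png

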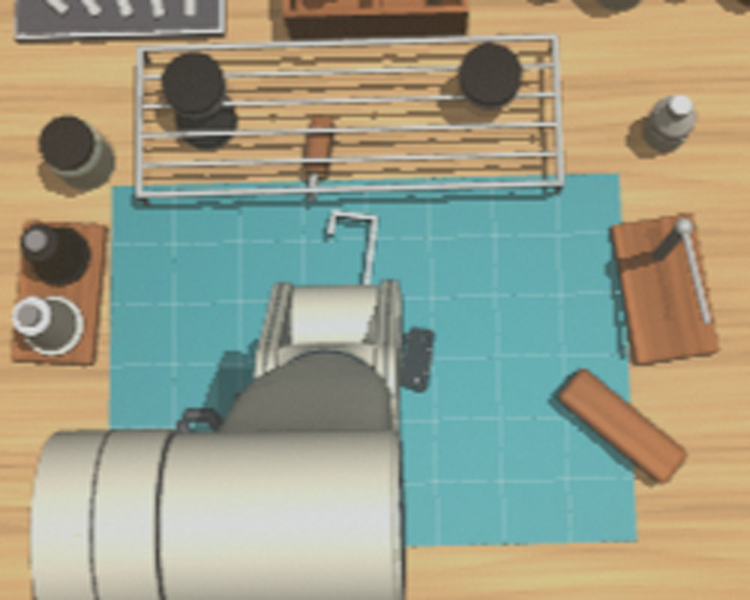

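View pics/g2.png

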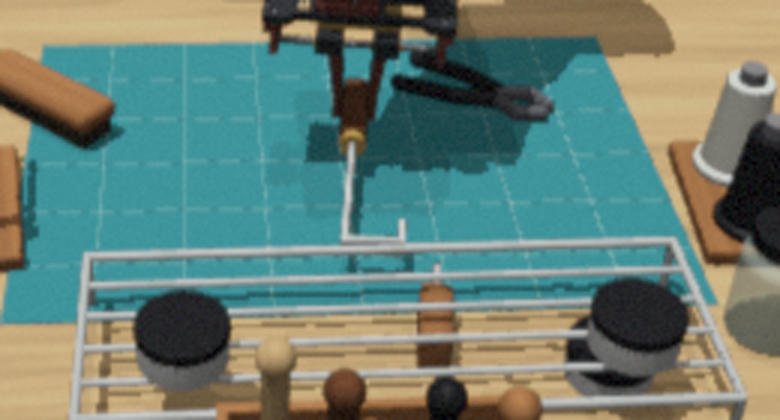

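Run:
```python
from h import *
np.set_printoptions(precision=1,suppress=True)
for n in('top','scene'):
    W=cloud(cam(n)); m=(W[...,0]>500)&(W[...,0]<602)&(W[...,1]>-40)&(W[...,1]<60)&(W[...,2]>12)&(W[...,2]<100); P=W[m]
    print(n,len(P))
    for x in range(500,610,12):
        q=P[(P[:,0]>=x)&(P[:,0]<x+12)]
        if len(q): print(x,len(q),'y',q[:,1].min(),q[:,1].max(),'z med',np.median(q[:,2]),q[:,2].max())
```

```text
top 95
500 5 y -6.448119889064329 -2.051172520238368 z med 42.6965063622144 48.64746768791275
512 5 y -6.645685801053216 -2.3765734914338825 z med 44.50245396815673 50.08749451757928
524 7 y -9.979252483757357 -6.25522276397099 z med 39.200627895760775 40.87416150795152
536 7 y -10.198102945335258 48.908798646461136 z med 37.42492612230857 42.32018846590531
548 7 y -14.26340438202231 -10.138925662138536 z med 40.35409202538397 45.50223625953126
560 11 y -14.292332941918628 39.05566341708937 z med 42.7931079007279 53.947423343857686
572 17 y -18.03598384626588 39.207065789296536 z med 36.505882417945934 49.18395108531371
584 36 y -24.271723910484063 35.95186588869047 z med 39.57691662386482 47.78259056150582
scene 128
500 10 y -7.707747247281881 -1.1664485652402086 z med 42.3700896685701 46.189821977646666
512 6 y -9.153078228740842 -5.568904585051901 z med 42.97445946863327 44.45486064267248
524 7 y -10.400766890468123 -6.776268226823844 z med 43.146752005096424 44.646684759116475
536 6 y -13.988161299208375 -7.948556940393883 z med 41.29237891956174 44.123646617126774
548 11 y -15.099286857801445 -8.718769455542036 z med 41.05141748003337 44.6797086108234
560 7 y -15.714842877786877 37.14505958513772 z med 42.4908327858483 45.70486480673632
572 16 y -17.443133060451146 35.826561589300304 z med 43.673973012946306 47.04504880498998
584 61 y -17.72446323196658 34.56997040948395 z med 41.626861761941264 45.61271637057493
596 4 y 25.155958872657 34.28033777847502 z med 37.39857601770543 45.84439069241481
```

Both views put the top of the strip at about z 45, but at this lift it should be about 67. I lifted before the fingers had fully closed, so they hold only the top edge of the handle. I set the hook down here and grip again.

send_rows --pt "0 0 0.012 0 -1" --pt "0 0 0.01 0 -1" --pt "0 0 0.004 0 -1" --pt "0 0 0 0 -1" --pt "0 0 0 0 -0.2"

```text
t: 6.5
ee_pos: [414.6, 11.4, 107.7]
orientation: [-0.246, -3.132, 0.0]
ft_force: [0.7, -0.6, 0.7]
width: 29.8
```

send_rows --pt "0 0 0 0 -0.1" --pt "0 0 0 0 0" --pt "0 0 0 0 0" --pt "0 0 0.012 0 0" --pt "0 0 0.012 0 0"

```text
t: 7.0
ee_pos: [414.8, 11.4, 83.1]
orientation: [0.246, 3.131, 0.0]
ft_force: [0.9, -0.2, -0.3]
width: 43.8
```

Run:
```python
from h import *
np.set_printoptions(precision=1,suppress=True)
go(416,12,21,1.416)
for n in('top','scene'):
    c=cam(n);W=cloud(c); m=(W[...,0]>480)&(W[...,0]<602)&(W[...,1]>-60)&(W[...,1]<60)&(W[...,2]>10)&(W[...,2]<30); P=W[m]
    print(n,len(P))
    for x in range(480,610,12):
        q=P[(P[:,0]>=x)&(P[:,0]<x+12)]
        if len(q): print(x,len(q),'y',q[:,1].min(),q[:,1].max(),'z med',np.median(q[:,2]),q[:,2].max())
cv2.imwrite('pics/g3.png',cv2.resize(c[0]['color'][170:310,180:440],(780,420),interpolation=cv2.INTER_CUBIC))
```

```text
t 7.0 tcp [414.8  11.4  83.1] yaw 1.414 shift [-0.  0.  0.] q6 -1.42 w 43.8 F [ 0.9 -0.2 -0.3]
turn -0.002 shift after turn [-0.  0.  0.]
top 99
492 2 y -5.1783538506925515 -1.0797850485077631 z med 20.95191772688448 26.56549935822921
504 7 y -11.962100702933537 -0.9059514171050381 z med 14.89285281661562 26.805038899709015
516 10 y -26.344367020781785 38.530314126896556 z med 13.692823623892926 24.677232346173387
528 6 y -44.81429484452542 5.7494191540249835 z med 13.908453158461281 22.35840236502854
540 9 y -12.96319791836389 27.040059050095053 z med 14.741890626326994 22.52259020182427
552 7 y -45.24277927949614 -9.185791889257155 z med 12.969828421143953 21.22983043159152
564 16 y -17.068328692942785 59.13996730735615 z med 16.40733969746678 24.962558711561453
576 29 y -49.436658278693784 48.44207257579523 z med 16.558116477829856 24.223724172851405
588 13 y 0.9817714288950457 33.82762478526633 z med 17.701949849640897 23.89785318703046
scene 131
480 6 y -4.670564735455487 -1.6003909174619138 z med 18.00431853175903 19.79851968199506
492 4 y -5.721906639367803 -2.845448702283654 z med 18.50697683951144 19.757872586030157
504 6 y -7.182301898902637 -3.7583858946111204 z med 18.228531236700952 21.5141359904433
516 8 y -10.996965031593938 -4.7259310413261675 z med 17.75631577541404 19.905647764073308
528 4 y -11.987660157851888 -9.203089246251457 z med 18.079314469637918 21.262687956194856
540 6 y -13.066761541430317 -9.820374836819632 z med 18.36045303263037 20.351663664426365
552 6 y -14.614637557858575 -10.94458507197965 z med 19.301016551775174 20.785968964433582
564 8 y -17.994476665226536 36.10795698052084 z med 18.81323326051642 19.79600526990164
576 22 y -19.30309973719916 34.59609633433023 z med 17.26166285482815 20.882556685255597
588 61 y -19.547059791885513 33.15554553482562 z med 16.09892110983118 22.809180408488594
```

View pics/g3.png

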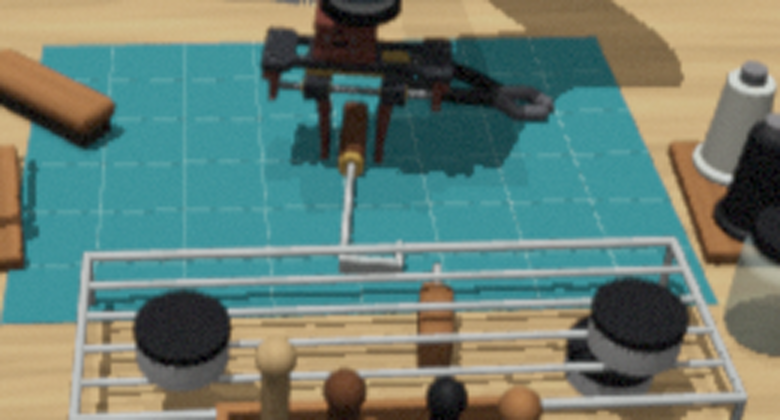

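send_rows --pt "0 0 0 0 -1" --pt "0 0 0 0 -1" --pt "0 0 0 0 -1" --pt "0 0 0 0 -1" --pt "0 0 0 0 -1"

```text
t: 7.6
ee_pos: [414.5, 11.4, 83.8]
orientation: [0.246, 3.132, 0.0]
ft_force: [-0.3, -0.1, -2.7]
width: 25.9
```

send_rows --pt "0 0 -0.004 0 -1" --pt "-0.02 0 0 0 -1" --pt "0 0 0 0 -1"

```text
t: 7.9
ee_pos: [436.9, 8.1, 88.3]
orientation: [0.246, 3.128, 0.0]
ft_force: [0.3, 0.1, -1.6]
width: 25.9
```

Run:
```python
from h import *
np.set_printoptions(precision=1,suppress=True)
go(416,12,24,1.416)
for n in('top','scene'):
    c=cam(n);W=cloud(c); m=(W[...,0]>480)&(W[...,0]<622)&(W[...,1]>-30)&(W[...,1]<50)&(W[...,2]>14)&(W[...,2]<50); P=W[m]
    print(n,len(P))
    for x in range(480,622,16):
        q=P[(P[:,0]>=x)&(P[:,0]<x+16)]
        if len(q): print(x,len(q),'y',q[:,1].min(),q[:,1].max(),'z med',np.median(q[:,2]),q[:,2].max())
```

```text
t 7.9 tcp [436.9   8.1  88.3] yaw 1.414 shift [0. 0. 0.] q6 -1.42 w 25.9 F [ 0.3  0.1 -1.6]
turn -0.002 shift after turn [0. 0. 0.]
top 85
512 2 y -9.032806379995867 -5.7486858653422 z med 25.524229057021905 28.81254104759949
528 8 y -12.694942745461422 38.115688629984135 z med 20.966126479361332 28.179076017250285
544 7 y -13.33255089378089 -9.373171472886012 z med 22.341503916513886 26.416550059167808
560 8 y -17.291093871566318 -13.538075431573533 z med 27.60963629970405 30.496914511028166
576 10 y -20.88957602799653 32.9829844105985 z med 23.722027578346783 32.883125825139466
592 25 y -21.558436058737325 33.26655397987928 z med 22.453313071283908 29.07832997971245
608 25 y -26.302512397017207 48.59482298439676 z med 22.042127838757164 49.845856595966126
scene 112
480 6 y -5.582115570183184 -2.2163830515236778 z med 23.852581166982475 26.056401947556417
496 8 y -7.015847595407092 -3.102769484062103 z med 22.527645010658958 24.271949508518475
512 9 y -10.705401961003341 -4.553022818818903 z med 21.755862916346082 26.286270349286365
528 9 y -12.993468962807238 -8.782758220782235 z med 22.498493554549302 25.885573763927184
544 6 y -14.320871608292705 -10.702922218013672 z med 22.68520812239881 23.584109253699033
560 10 y -18.45332429918943 -12.182203498446192 z med 24.028021124583248 26.451001695163608
576 5 y -20.106107203596956 33.71728046156792 z med 23.704487347962544 26.35264893004107
592 30 y -24.240812924202007 31.91683008462055 z med 22.75440811752867 26.719147049119684
608 29 y -24.556837383656667 30.478374117408382 z med 22.96350899792142 27.974560966595735
```

send_rows --pt "-0.026 0 0 0 -1" --pt "-0.026 0 0 0 -1" --pt "-0.026 0 0 0 -1" --pt "-0.026 0 0 0 -1" --pt "-0.024 0 0 0 -1"

```text
t: 8.5
ee_pos: [560.5, -11.7, 87.4]
orientation: [-0.246, -3.13, 0.0]
ft_force: [1.0, 1.1, -2.0]
width: 26.1
```

Run:
```python
from h import *
go(562,-10.5,24,1.416)
c=cam('top'); s=cam('scene')
a=cv2.resize(c[0]['color'][140:220,200:300],(600,480),interpolation=cv2.INTER_CUBIC)
cv2.imwrite('pics/g4t.png',a)
cv2.imwrite('pics/g4.png',cv2.resize(s[0]['color'][220:320,240:400],(800,500),interpolation=cv2.INTER_CUBIC))
```

```text
t 8.5 tcp [560.5 -11.7  87.4] yaw 1.414 shift [-0.0013  0.0014  0.0024] q6 -1.46 w 26.1 F [ 1.   1.1 -2. ]
turn -0.002 shift after turn [-0.0013  0.0014  0.0024]
```

View pics/g4t.png

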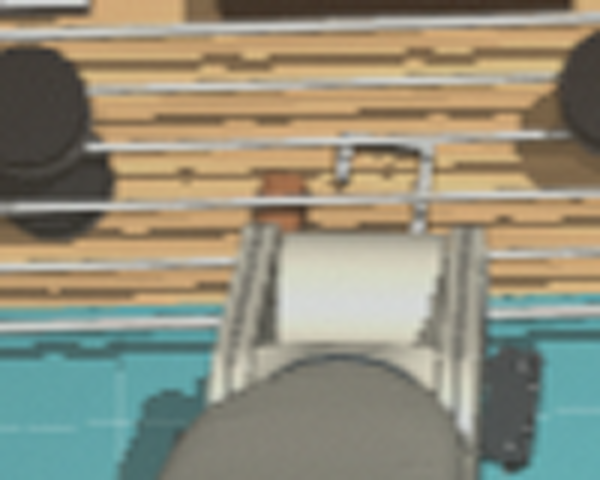

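View pics/g4.png

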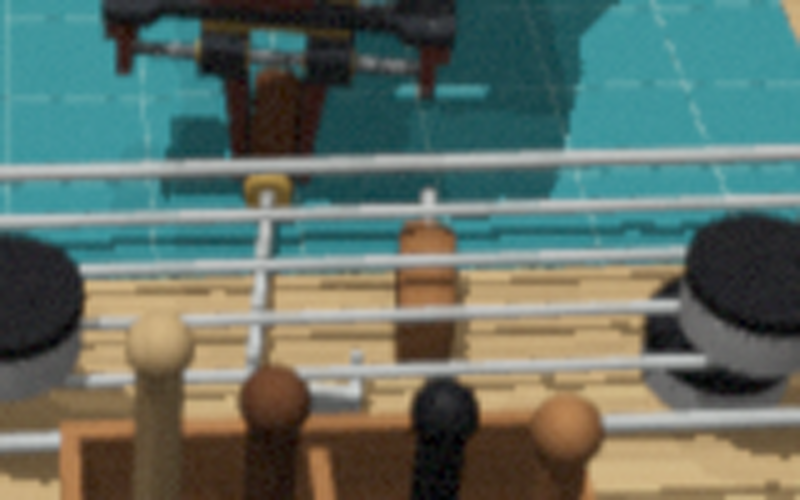

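Run:
```python
from h import *
c=cam('top'); s=cam('scene')
f=lambda x,y:(200+x/6,140+y/6); g=lambda x,y:(240+x/5,220+y/5)
print('bar far',ray(c,*f(283,172),38),'barb tip',ray(c,*f(342,187),22),'corner',ray(c,*f(428,145),22))
print('bar far S low',ray(s,*g(425,362),2),'top edge',ray(s,*g(428,300),40),'barb tip',ray(s,*g(358,352),22),'corner foot-barb',ray(s,*g(360,390),22))
```

```text
bar far [710.135921   47.6961606  38.       ] barb tip [704.00819796  13.16473015  22.        ] corner [728.86404572 -39.66049063  22.        ]
bar far S low [707.56119638  48.94366619   2.        ] top edge [703.43324141  47.90433176  40.        ] barb tip [719.00451525  13.06416566  22.        ] corner foot-barb [743.73991001  10.90184101  22.        ]
```

send_rows --pt "-0.01 0 0 0 -1" --pt "0 0.014 0.002 0 -1" --pt "0 0.02 0 0 -1" --pt "0 0.02 0 0 -1" --pt "0 0 0 0 -1"

```text
t: 9.2
ee_pos: [579.0, 42.7, 85.6]
orientation: [0.242, 3.132, 0.001]
ft_force: [0.2, 0.4, -2.5]
width: 25.9
```

Run:
```python
from h import *
go(562,-10.5,24,1.416)
c=cam('top'); s=cam('scene')
a=cv2.resize(c[0]['color'][140:220,200:300],(600,480),interpolation=cv2.INTER_CUBIC)
cv2.imwrite('pics/g5t.png',a)
cv2.imwrite('pics/g5.png',cv2.resize(s[0]['color'][220:320,240:400],(800,500),interpolation=cv2.INTER_CUBIC))
```

```text
t 9.2 tcp [579.   42.7  85.6] yaw 1.416 shift [ 0.0086 -0.0552  0.0006] q6 -1.36 w 25.9 F [ 0.2  0.4 -2.5]
turn 0.0 shift after turn [ 0.0086 -0.0552  0.0006]
```

View pics/g5t.png

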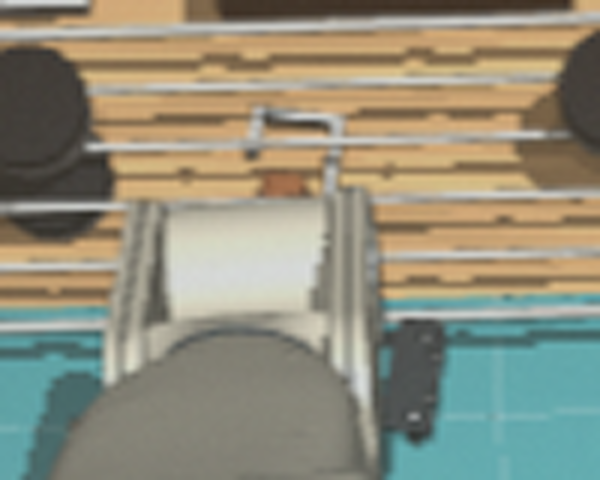

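View pics/g5.png

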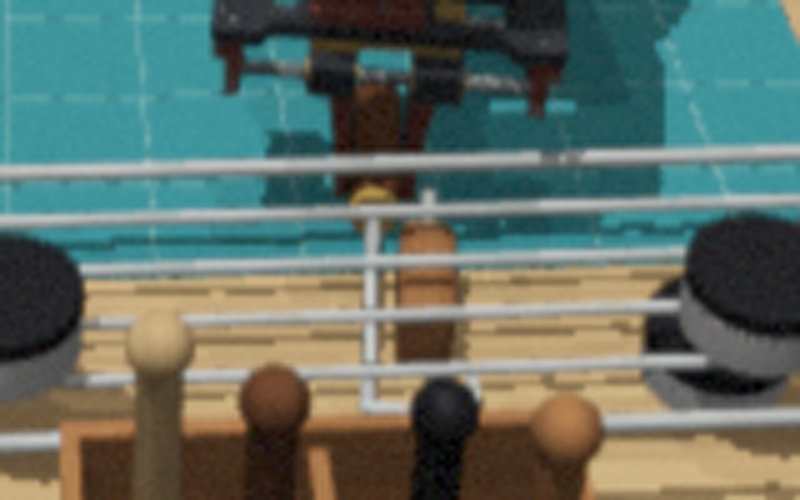

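Top and scene both show the foot behind the bar, at (300,118) in the top crop, with the barb at (255,130) on its left and the shaft at (335,160) on its right. Now I pull.

send_rows --pt "0.014 0 0 0 -1" --pt "0.014 0 0 0 -1" --pt "0.01 0 0 0 -1" --pt "0.01 0 0 0 -1" --pt "0.01 0 0 0 -1"

```text
t: 9.8
ee_pos: [521.3, 49.0, 85.8]
orientation: [0.247, 3.131, 0.0]
ft_force: [1.2, 0.0, -3.2]
width: 25.8
```

send_rows --pt "0.012 0 0 0 -1" --pt "0.012 0 0 0 -1" --pt "0.012 0 0 0 -1" --pt "0.012 0 0 0 -1" --pt "0 0 0 0 -1"

```text
t: 10.3
ee_pos: [472.0, 56.8, 85.5]
orientation: [-0.245, -3.129, 0.001]
ft_force: [-0.7, -1.2, -3.3]
width: 25.9
```

Run:
```python
from h import *
go(395,71,24,1.416)
s=cam('scene')
cv2.imwrite('pics/g6.png',cv2.resize(s[0]['color'][200:320,240:400],(800,600),interpolation=cv2.INTER_CUBIC))
```

```text
t 10.3 tcp [472.   56.8  85.5] yaw 1.415 shift [0.0782 0.002  0.0007] q6 -1.32 w 25.9 F [-0.7 -1.2 -3.3]
turn -0.001 shift after turn [0.0782 0.0021 0.0007]
```

View pics/g6.png

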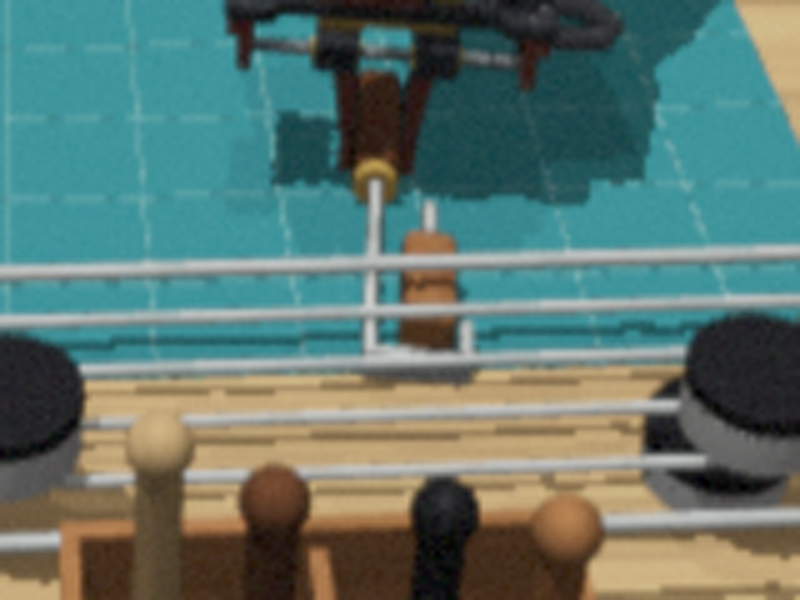

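Run:
```python
from h import *
c=cam('top'); k=560/784
im=cv2.imread('pics/top0.png')
for p in [(342,398),(330,417),(280,378),(290,392),(299,381)]: print(ray(c,p[0]*k,p[1]*k,8))
```

```text
[297.74863056  65.57279513   8.        ]
[251.361814    96.26291178   8.        ]
[351.81376565 222.41434854   8.        ]
[315.99772837 196.93327656   8.        ]
[343.03939954 174.12586494   8.        ]
```

The bar sits in the pocket at (430,290) and follows the hook. The pliers lie at x ≤ 345, so the rest of the drag is clear of them.

send_rows --pt "0.014 0 0 0 -1" --pt "0.014 0 0 0 -1" --pt "0.014 0 0 0 -1" --pt "0.014 0 0 0 -1" --pt "0.012 0 0 0 -1"

```text
t: 10.9
ee_pos: [405.6, 67.4, 85.8]
orientation: [-0.246, -3.132, 0.0]
ft_force: [1.6, -0.6, -2.0]
width: 25.3
```

send_rows --pt "0 0 0 0 -1" --pt "-0.006 0 0 0 -1" --pt "0 0 0 0 -1"

```text
t: 11.2
ee_pos: [414.6, 66.4, 85.8]
orientation: [0.246, 3.13, 0.001]
ft_force: [1.3, 0.4, -2.4]
width: 25.9
```

Run:
```python
from h import *
go(440,-110,80,1.416)
s=cam('scene');c=cam('top')
cv2.imwrite('pics/g7.png',cv2.resize(s[0]['color'][190:290,240:400],(800,500),interpolation=cv2.INTER_CUBIC))
cv2.imwrite('pics/g7t.png',cv2.resize(c[0]['color'][140:260,180:340],(800,600),interpolation=cv2.INTER_CUBIC))
```

```text
t 11.2 tcp [414.6  66.4  85.8] yaw 1.414 shift [-0.0527 -0.1702 -0.0552] q6 -1.28 w 25.9 F [ 1.3  0.4 -2.4]
turn -0.002 shift after turn [-0.0523 -0.1703 -0.0552]
```

View pics/g7.png

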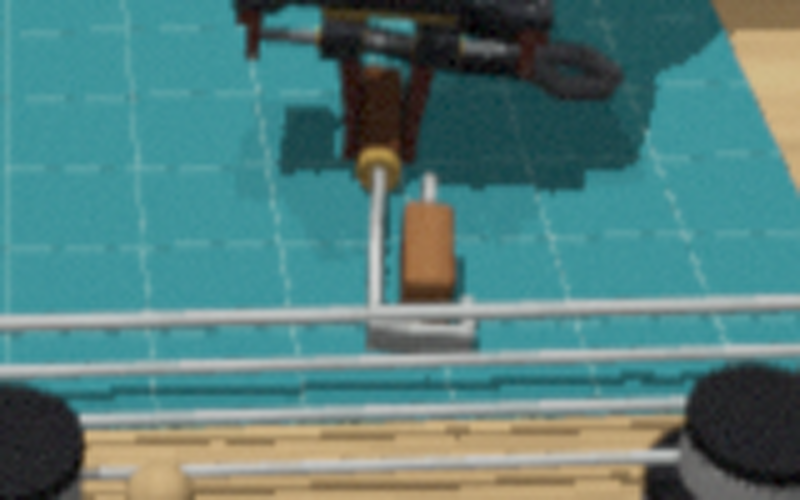

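View pics/g7t.png

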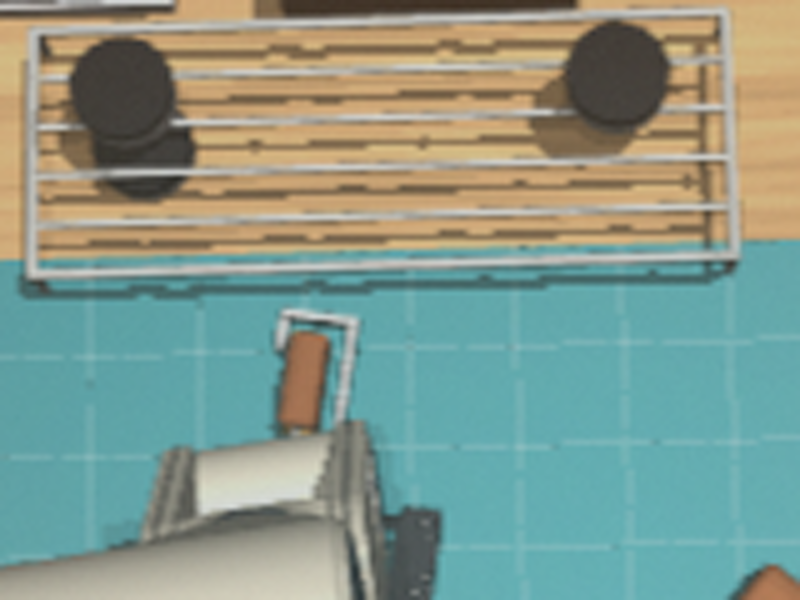

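The bar now lies clear in front of the rack, with a gap between it and the foot. I lift the hook off, move it right and lay it down.

send_rows --pt "0 0 -0.02 0 -1" --pt "0 0 -0.025 0 -1" --pt "0 0 -0.02 0 -1" --pt "-0.01 -0.035 0 0 -1" --pt "-0.01 -0.035 0 0 -1"

```text
t: 11.8
ee_pos: [422.6, -6.3, 151.5]
orientation: [0.242, 3.13, 0.0]
ft_force: [1.1, -0.5, -3.0]
width: 25.7
```

send_rows --pt "-0.01 -0.035 0 0 -1" --pt "-0.01 -0.035 0 0 -1" --pt "-0.01 -0.03 0.02 0 -1" --pt "0 0 0.025 0 -1" --pt "0 0 0.01 0 -1"

```text
t: 12.3
ee_pos: [436.7, -111.0, 95.2]
orientation: [0.249, 3.13, -0.001]
ft_force: [-5.5, -13.0, 47.5]
width: 25.5
```

send_rows --pt "0 0 0.006 0 -1" --pt "0 0 0.004 0 -1" --pt "0 0 0.002 0 -1" --pt "0 0 0 0 -1"

```text
t: 12.7
ee_pos: [439.1, -111.2, 86.7]
orientation: [0.244, 3.124, -0.004]
ft_force: [-4.3, -15.7, 36.2]
width: 26.0
```

There is an unexpected upward force of 36–47 N, so I look before going on.

Run:
```python
from h import *
go(440,-110,20,1.416)
s=cam('scene');c=cam('top')
cv2.imwrite('pics/g8.png',cv2.resize(s[0]['color'][160:290,200:400],(800,520),interpolation=cv2.INTER_CUBIC))
cv2.imwrite('pics/g8t.png',cv2.resize(c[0]['color'][140:260,200:360],(800,600),interpolation=cv2.INTER_CUBIC))
```

```text
t 12.7 tcp [ 439.1 -111.2   86.7] yaw 1.415 shift [-0.0006  0.0014  0.0057] q6 -1.69 w 26.0 F [ -4.3 -15.7  36.2]
turn -0.001 shift after turn [-0.0006  0.0014  0.0057]
```

View pics/g8.png

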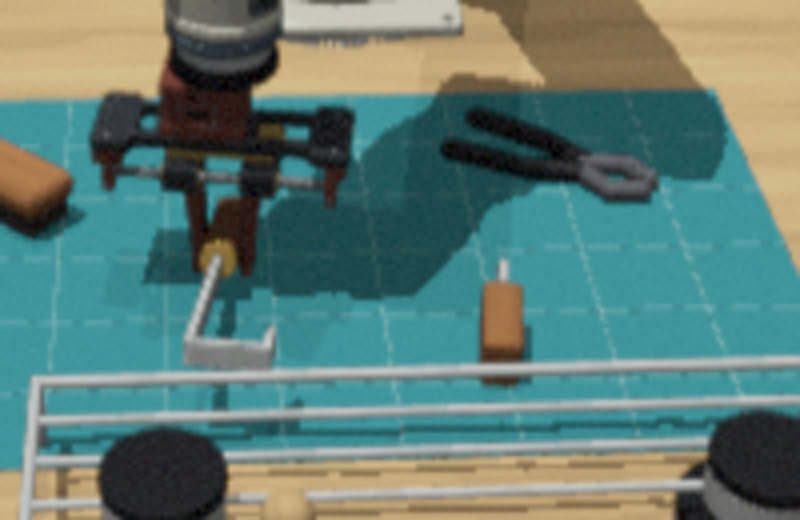

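View pics/g8t.png

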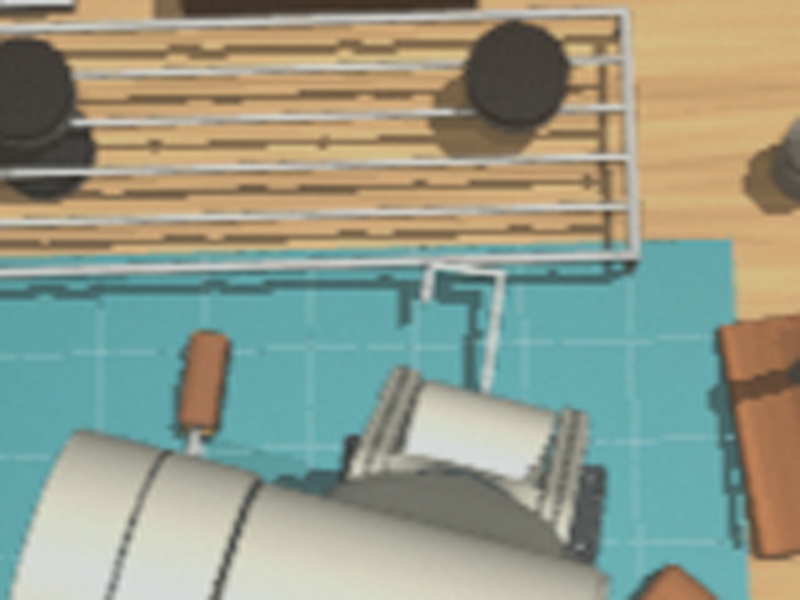

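The foot is resting on the rack's front wire, at (450,265) in the top crop, because I went 35 mm too far forward. It has pitched the hook in the grip. I raise, back off, and set it down again.

send_rows --pt "0 0 -0.01 0 -1" --pt "0 0 -0.02 0 -1" --pt "0.02 0 0 0 -1" --pt "0.025 0 0 0 -1" --pt "0 0 0 0 -1"

```text
t: 13.3
ee_pos: [387.3, -100.9, 113.5]
orientation: [-0.245, -3.126, -0.002]
ft_force: [-0.7, -0.0, -2.0]
width: 25.9
```

Run:
```python
from h import *
np.set_printoptions(precision=1,suppress=True)
go(400,-110,20,1.416)
s=cam('scene');W=cloud(s); m=(W[...,0]>440)&(W[...,0]<602)&(W[...,1]>-190)&(W[...,1]<-50)&(W[...,2]>12)&(W[...,2]<120); P=W[m]
for x in range(440,610,16):
    q=P[(P[:,0]>=x)&(P[:,0]<x+16)]
    if len(q): print(x,len(q),'y',q[:,1].min(),q[:,1].max(),'z med',np.median(q[:,2]),q[:,2].max())
cv2.imwrite('pics/g9.png',cv2.resize(s[0]['color'][160:290,200:400],(800,520),interpolation=cv2.INTER_CUBIC))
```

```text
t 13.3 tcp [ 387.3 -100.9  113.5] yaw 1.414 shift [-0. -0.  0.] q6 -1.7 w 25.9 F [-0.7 -0.  -2. ]
turn -0.002 shift after turn [-0. -0.  0.]
440 9 y -116.18310001894952 -110.33556078878152 z med 68.47537159639741 75.51019776145064
456 10 y -119.27478341380082 -113.58696362299618 z med 75.91857728707578 79.20887093557408
472 8 y -122.43847285574081 -116.67798644413375 z med 80.75557673799779 84.5536168776525
488 8 y -122.68306463735557 -117.03449309438923 z med 85.00480407451211 89.21323082346747
504 11 y -125.69125432678203 -120.11097234678071 z med 87.25773036938169 92.51650827935863
520 9 y -128.5332750519773 -123.07284670224058 z med 90.6711634781819 96.01761039686022
536 16 y -131.47324749446676 -76.20174856499668 z med 96.9584683983827 99.4220731456526
552 148 y -131.72455158972286 -76.86356819262748 z med 92.11425631846566 101.54003177971265
```

View pics/g9.png

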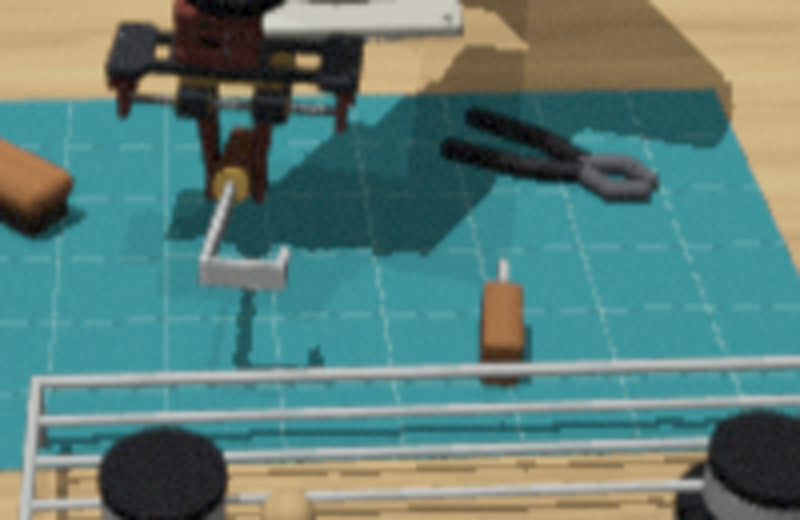

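send_rows --pt "0 0 0.01 0 -1" --pt "0 0 0.006 0 -1" --pt "0 0 0.005 0 -1" --pt "0 0 0.004 0 -1" --pt "0 0 0 0 -1"

```text
t: 13.85
ee_pos: [391.3, -102.3, 87.9]
orientation: [-0.246, -3.131, -0.0]
ft_force: [0.2, 0.6, -2.7]
width: 25.9
```

send_rows --pt "0 0 0.003 0 -1" --pt "0 0 0.001 0 -1" --pt "0 0 0 0 -1" --pt "0 0 0 0 -0.38" --pt "0 0 0 0 -0.36"

```text
t: 14.35
ee_pos: [391.2, -102.4, 84.7]
orientation: [-0.245, -3.132, 0.0]
ft_force: [0.8, 0.5, 0.0]
width: 28.1
```

send_rows --pt "0 0 0 0 -0.34" --pt "0 0 0 0 -0.3" --pt "0 0 0 0 -0.2" --pt "0 0 0 0 0" --pt "0 0 0 0 0"

```text
t: 14.85
ee_pos: [391.5, -102.4, 84.7]
orientation: [-0.246, -3.132, -0.0]
ft_force: [-0.6, 0.4, 0.4]
width: 43.4
```

Run:
```python
from h import *
np.set_printoptions(precision=1,suppress=True)
go(400,-110,20,1.416)
s=cam('scene');W=cloud(s); m=(W[...,0]>430)&(W[...,0]<602)&(W[...,1]>-190)&(W[...,1]<-50)&(W[...,2]>12)&(W[...,2]<120); P=W[m]
for x in range(430,610,16):
    q=P[(P[:,0]>=x)&(P[:,0]<x+16)]
    if len(q): print(x,len(q),'y',q[:,1].min(),q[:,1].max(),'z med',np.median(q[:,2]),q[:,2].max())
cv2.imwrite('pics/g10.png',cv2.resize(s[0]['color'][160:290,200:400],(800,520),interpolation=cv2.INTER_CUBIC))
```

```text
t 14.85 tcp [ 391.5 -102.4   84.7] yaw 1.414 shift [-0. -0.  0.] q6 -1.7 w 43.4 F [-0.6  0.4  0.4]
turn -0.002 shift after turn [-0. -0.  0.]
430 67 y -121.83401844184637 -50.98636191178677 z med 90.46613638290059 111.88102368792036
446 9 y -119.56252713192416 -113.58704222992455 z med 18.450951427694058 21.23042890526825
462 7 y -119.92061782058805 -116.87988544749463 z med 18.077803263250328 19.15289035046237
478 9 y -123.02645231888016 -117.2351248891232 z med 18.31595934025485 21.626529257308523
494 8 y -126.1722439069872 -120.49868498072955 z med 17.380003614833242 21.309743582911192
510 12 y -129.25182108318148 -123.56270090540072 z med 17.975071075725836 22.5901764074191
526 10 y -132.26776647288264 -126.69028391595359 z med 17.601473632049924 22.919184488196112
542 15 y -135.2068120045906 -78.30905073009305 z med 17.868947210396055 20.4292750554021
558 27 y -138.03510766138524 -81.63137692522399 z med 18.81985082225847 22.371434147370742
574 1 y -85.24881981348622 -85.24881981348622 z med 12.599034074005836 12.599034074005836
```

View pics/g10.png

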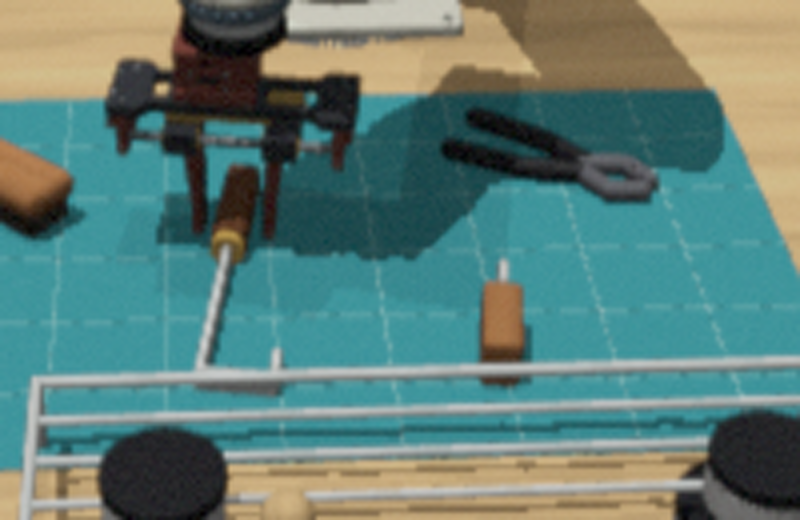

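The strip reads z about 18 all along, so the hook lies flat and free. I go up, then turn half round, which puts the gripper on the robot's side of the peg later and away from the pink stand.

send_rows --pt "0 0 -0.03 0 0.2" --pt "0 0 -0.04 0 0.4" --pt "0 0 -0.04 0 0.6" --pt "0 0 -0.03 0.1425 1" --pt "0 0 0 0.1425 1"

```text
t: 15.4
ee_pos: [393.2, -102.9, 228.3]
orientation: [0.695, 3.056, -0.001]
ft_force: [-0.3, 0.5, -0.2]
width: 80.5
```

send_rows --pt "0 0 0 0.1425 1" --pt "0 0 0 0.1425 1" --pt "0 0 0 0.1425 1" --pt "0 0 0 0.1425 1" --pt "0 0 0 0.1425 1"

```text
t: 15.9
ee_pos: [391.3, -102.3, 224.7]
orientation: [-1.722, -2.628, 0.0]
ft_force: [-0.7, 0.8, 0.3]
width: 87.9
```

send_rows --pt "0 0 0 0.1425 1" --pt "0 0 0 0.1425 1" --pt "0 0 0 0.1425 1" --pt "0 0 0 0.1425 1" --pt "0 0 0 0.1425 1"

```text
t: 16.4
ee_pos: [391.3, -102.3, 224.6]
orientation: [-2.53, -1.862, 0.0]
ft_force: [0.4, -0.4, -0.1]
width: 87.3
```

send_rows --pt "0 0 0 0.1425 1" --pt "0 0 0 0.1425 1" --pt "0 0 0 0.1425 1" --pt "0 0 0 0.1425 1" --pt "0 0 0 0.1425 1"

```text
t: 16.9
ee_pos: [391.2, -102.3, 224.6]
orientation: [-3.021, -0.863, 0.0]
ft_force: [0.1, 0.1, 0.7]
width: 88.0
```

send_rows --pt "0 0 0 0.1425 1" --pt "0 0 0 0.1425 1" --pt "0 0 0 0.1425 1" --pt "0 0 0 0.1425 1" --pt "0 0 0 0.1425 1"

```text
t: 17.4
ee_pos: [391.3, -102.3, 224.6]
orientation: [-3.132, 0.245, 0.0]
ft_force: [-0.1, 0.2, -0.1]
width: 87.7
```

Run:
```python
from h import *
np.set_printoptions(precision=1,suppress=True)
for n in('top','scene'):
    c=cam(n);W=cloud(c); m=(W[...,0]>440)&(W[...,0]<602)&(W[...,1]>30)&(W[...,1]<140)&(W[...,2]>34)&(W[...,2]<48); P=W[m]
    print(n,len(P)); print(cv2.minAreaRect(P[:,:2].astype(np.float32)))
    for x in range(440,610,10):
        q=P[(P[:,0]>=x)&(P[:,0]<x+10)]
        if len(q): print(x,len(q),'y',q[:,1].min(),q[:,1].max(),(q[:,1].min()+q[:,1].max())/2,'z med',np.median(q[:,2]))
c=cam('top');cv2.imwrite('pics/g11t.png',cv2.resize(c[0]['color'][180:260,200:300],(800,640)[:2],interpolation=cv2.INTER_CUBIC)[:600])
go(540,77,150,-1.72)
```

```text
top 135
((526.244873046875, 74.86736297607422), (27.376407623291016, 94.73616027832031), 81.5416030883789)
470 1 y 82.57735993452117 82.57735993452117 82.57735993452117 z med 43.20574511277384
480 3 y 79.47102086412681 83.21254670737898 81.3417837857529 z med 38.048714258341064
490 5 y 78.83198477138443 82.66696317916627 80.74947397527535 z med 41.24194489365294
500 13 y 64.84129592864772 86.3707809155827 75.6060384221152 z med 36.06365154150069
510 19 y 64.6065835398196 89.70174422087517 77.15416388034738 z med 41.43821697383811
520 20 y 61.26956493234786 86.4371480204288 73.85335647638833 z med 41.39830886801103
530 15 y 60.86496347921988 86.14002846114893 73.50249597018441 z med 41.639625113954075
540 17 y 60.26667745929027 86.3433624742109 73.30501996675059 z med 38.97126123360298
550 18 y 57.34240204036598 82.18844406615639 69.76542305326119 z med 39.52713917676191
560 20 y 57.65148170941263 82.62698782487995 70.13923476714629 z med 39.59615260616909
570 4 y 68.23938375542181 78.66714880398166 73.45326627970174 z med 37.08511829016106
scene 188
((531.0814208984375, 72.7057800292
[... 379 characters left out ...]
7356008 z med 40.545274885382376
520 23 y 61.89670889824848 87.05979893825048 74.47825391824948 z med 39.427726019507055
530 21 y 58.1025671553116 85.84654242165641 71.974554788484 z med 40.520073776833165
540 25 y 56.43400947541411 84.40201662681699 70.41801305111555 z med 40.77485425088484
550 28 y 54.98825347709795 83.10251727589733 69.04538537649763 z med 39.41795485556561
560 25 y 53.50732602378406 81.31519818447985 67.41126210413196 z med 39.78937013645861
570 28 y 52.996849189063155 80.26235838919187 66.62960378912751 z med 38.942539180067
t 17.55 tcp [ 391.3 -102.3  224.6] yaw -1.718 shift [ 0.1 -0.2  0. ] q6 1.43 w 87.5 F [-0.1 -0.3 -0.1]
turn 0.002 shift after turn [ 0.1 -0.2  0. ]
```

View pics/g11t.png

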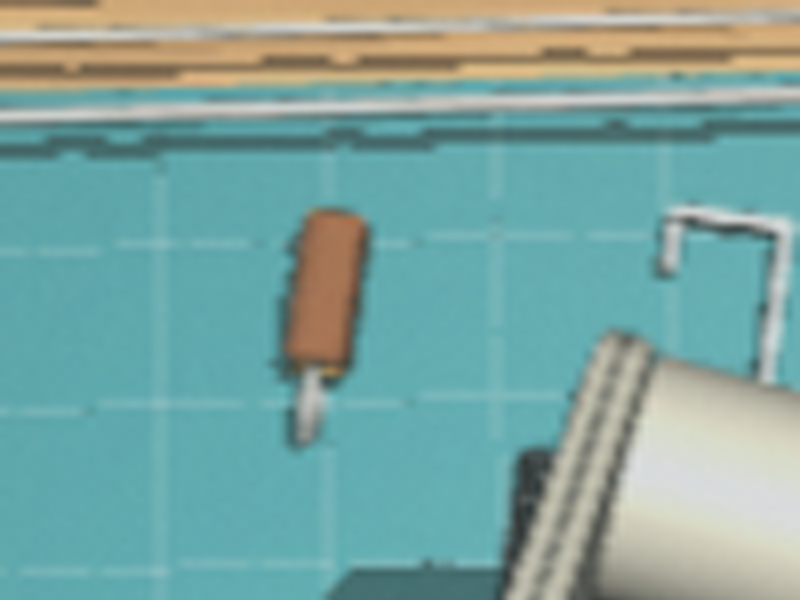

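Run:
```python
from h import *
np.set_printoptions(suppress=True)
go(559.8,69,27,-1.722)
```

```text
t 17.55 tcp [ 391.3 -102.3  224.6] yaw -1.718 shift [ 0.1416 -0.1942  0.1366] q6 1.43 w 87.5 F [-0.1 -0.3 -0.1]
turn 0.004 shift after turn [ 0.1408 -0.1948  0.1366]
```

send_rows --pt "0.024 -0.032 0 0.004 1" --pt "0.028 -0.039 0 0 1" --pt "0.028 -0.039 0 0 1" --pt "0.028 -0.039 0 0 1" --pt "0.028 -0.039 0 0 1"

```text
t: 18.05
ee_pos: [555.6, 64.3, 224.6]
orientation: [3.133, -0.235, -0.0]
ft_force: [0.3, -0.6, -0.6]
width: 87.7
```

send_rows --pt "0.005 -0.007 0.01 0 1" --pt "0 0 0.03 0 1" --pt "0 0 0.03 0 1" --pt "0 0 0.02 0 1" --pt "0 0 0 0 1"

```text
t: 18.55
ee_pos: [558.1, 68.1, 131.7]
orientation: [3.131, -0.238, -0.01]
ft_force: [-0.3, 0.1, -0.5]
width: 87.9
```

Run:
```python
from h import *
np.set_printoptions(suppress=True)
go(559.8,69,27,-1.722)
s=cam('scene');cv2.imwrite('pics/g12.png',cv2.resize(s[0]['color'][170:290,240:400],(800,600),interpolation=cv2.INTER_CUBIC))
```

```text
t 18.55 tcp [558.1  68.1 131.7] yaw -1.722 shift [ 0.0019 -0.0012  0.0437] q6 1.82 w 87.9 F [-0.3  0.1 -0.5]
turn -0.0 shift after turn [ 0.0019 -0.0012  0.0437]
```

View pics/g12.png

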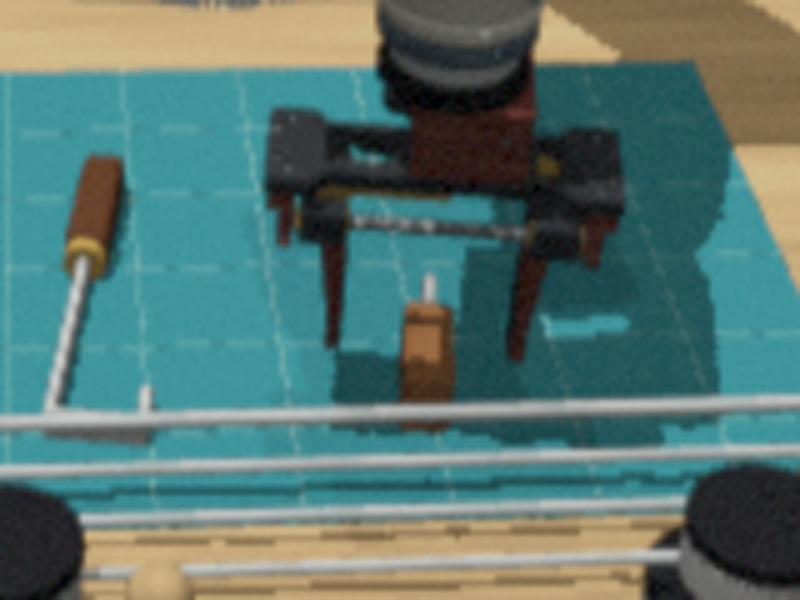

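send_rows --pt "0.002 -0.001 0.02 0 1" --pt "0 0 0.02 0 1" --pt "0 0 0.004 0 1" --pt "0 0 0 0 0" --pt "0 0 0 0 -1"

```text
t: 19.1
ee_pos: [563.4, 69.4, 91.9]
orientation: [-3.132, 0.241, -0.002]
ft_force: [-0.2, 0.0, 0.4]
width: 75.0
```

send_rows --pt "0 0 0 0 -1" --pt "0 0 0 0 -1" --pt "0 0 0 0 -1" --pt "0 0 0 0 -1" --pt "0 0 0 0 -1"

```text
t: 19.6
ee_pos: [562.8, 69.5, 90.8]
orientation: [-3.132, 0.242, -0.0]
ft_force: [0.0, -0.4, 0.5]
width: 35.3
```

send_rows --pt "0 0 0 0 -1" --pt "0 0 0 0 -1" --pt "0 0 0 0 -1" --pt "0 0 0 0 -1"

```text
t: 20.0
ee_pos: [562.8, 69.5, 90.7]
orientation: [-3.132, 0.242, -0.0]
ft_force: [0.3, 0.3, 0.2]
width: 27.6
```

send_rows --pt "0 0 -0.03 0 -1" --pt "0 0 -0.045 0 -1" --pt "0 0 -0.045 0 -1" --pt "0 0 -0.045 0 -1" --pt "0 0 -0.045 0 -1"

```text
t: 20.5
ee_pos: [562.1, 69.3, 302.2]
orientation: [3.132, -0.242, -0.001]
ft_force: [1.0, -0.9, -2.2]
width: 27.6
```

send_rows --pt "0 0 -0.04 0 -1" --pt "0 0 -0.02 -0.143 -1" --pt "0 0 0 -0.143 -1" --pt "0 0 0 -0.143 -1" --pt "0 0 0 -0.143 -1"

```text
t: 21.0
ee_pos: [562.4, 69.3, 360.6]
orientation: [3.071, 0.661, -0.001]
ft_force: [-0.3, -0.1, -0.3]
width: 27.8
```

send_rows --pt "0 0 0 -0.143 -1" --pt "0 0 0 -0.143 -1" --pt "0 0 0 -0.143 -1" --pt "0 0 0 -0.143 -1" --pt "0 0 0 -0.143 -1"

```text
t: 21.5
ee_pos: [562.3, 69.4, 360.1]
orientation: [-2.646, -1.693, 0.002]
ft_force: [0.7, 0.4, -1.6]
width: 28.2
```

send_rows --pt "0 0 0 -0.143 -1" --pt "0 0 0 -0.143 -1" --pt "0 0 0 -0.143 -1" --pt "0 0 0 -0.143 -1" --pt "0 0 0 0 -1"

```text
t: 22.0
ee_pos: [562.4, 69.4, 360.2]
orientation: [-2.066, -2.366, 0.001]
ft_force: [-0.2, 0.4, -1.2]
width: 27.8
```

Run:
```python
from h import *
np.set_printoptions(suppress=True)
go(460,-287,290,0.135)
s=cam('scene');cv2.imwrite('pics/g13.png',cv2.resize(s[0]['color'][80:290,150:430],(800,600),interpolation=cv2.INTER_CUBIC))
```

```text
t 22.0 tcp [562.4  69.4 360.2] yaw 0.135 shift [-0.3393 -0.1495  0.0094] q6 -0.03 w 27.8 F [-0.2  0.4 -1.2]
turn 0.0 shift after turn [-0.3393 -0.1494  0.0094]
```

View pics/g13.png

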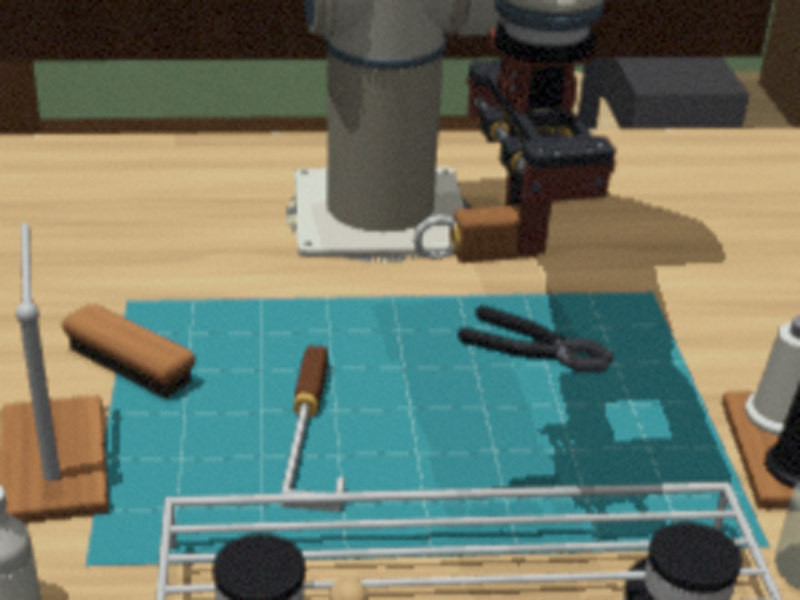

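The burnisher is held level with the eye at (437,235), and the hook lies flat at (310,420). I move it beside the peg.

send_rows --pt "-0.025 -0.01 0 0 -1" --pt "-0.04 -0.018 0 0 -1" --pt "-0.04 -0.018 0 0 -1" --pt "-0.04 -0.018 0 0 -1" --pt "-0.04 -0.018 0 0 -1"

```text
t: 22.55
ee_pos: [505.3, -126.2, 360.6]
orientation: [-2.072, -2.361, 0.0]
ft_force: [-0.5, -0.6, -0.7]
width: 27.8
```

send_rows --pt "-0.04 -0.018 0 0 -1" --pt "-0.04 -0.018 0 0 -1" --pt "-0.04 -0.018 0 0 -1" --pt "-0.034 -0.013 0 0 -1" --pt "0 0 0.02 0 -1"

```text
t: 23.05
ee_pos: [460.4, -290.8, 342.7]
orientation: [2.074, 2.352, -0.0]
ft_force: [1.0, -0.9, -2.2]
width: 27.9
```

Run:
```python
from h import *
np.set_printoptions(suppress=True,precision=1)
go(460,-287,252,0.135)
for n in ('scene','top'):
    s=cam(n);W=cloud(s); m=(W[...,0]>380)&(W[...,0]<560)&(W[...,1]>-400)&(W[...,1]<-240)&(W[...,2]>238)&(W[...,2]<330); P=W[m]
    for y in range(-400,-250,10):
        q=P[(P[:,1]>=y)&(P[:,1]<y+10)]
        if len(q): print(n,y,len(q),'x',q[:,0].min(),q[:,0].max(),'z',q[:,2].min(),q[:,2].max())
    y0=proj(s,(460,-320,250)); u,v=map(int,y0); print(u,v)
    cv2.imwrite(f'pics/g14{n}.png',cv2.resize(s[0]['color'][max(v-60,0):v+60,max(u-80,0):u+80],(800,600),interpolation=cv2.INTER_CUBIC))
```

```text
t 23.05 tcp [ 460.4 -290.8  342.7] yaw 0.126 shift [ 0. -0.  0.] q6 -0.71 w 27.9 F [ 1.  -0.9 -2.2]
turn -0.009 shift after turn [0. 0. 0.]
scene -390 22 x 468.57862966054944 476.55820431710515 z 263.9108863405523 287.4668151133663
scene -380 30 x 469.236449948994 478.1744993184218 z 255.34876345996597 294.56521423529114
scene -370 25 x 469.2758602485446 473.8924152446232 z 256.6064577611653 295.40018124757466
scene -360 27 x 458.57148088308026 482.329279185397 z 257.84327310074167 291.19700358031344
scene -350 72 x 452.4348009127415 485.7954144503638 z 254.52686140475134 294.98792246109764
scene -340 76 x 456.5413984461372 483.0088454117965 z 255.20147061429256 295.86058759300346
scene -330 74 x 458.26898139889323 482.745848074535 z 254.19378469616638 294.3463805701886
scene -320 73 x 450.0204871536986 482.16722407365387 z 255.91631830492838 294.94485527855596
scene -310 60 x 460.0540306819977 489.44380230921416 z 256.2241072625912 315.32024538216774
scene -300 85 x 471.1840103126757 491.55133493383414 z 254.94922036767724 316.50982498801596
scene -290 85 x 451.95533202964657 490.476236333077 z 255.2164534804821 319.4369733711625
scene -280 3 x 484.6414383792278 486.19961930256414 z 311.8904135145563 316.4552241529389
174 156
361 226
```

View pics/g14scene.png

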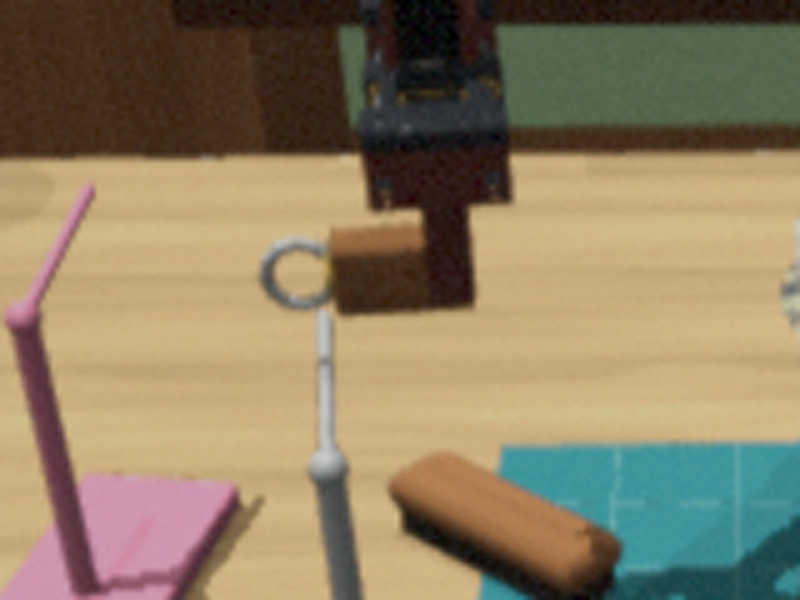

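View pics/g14top.png

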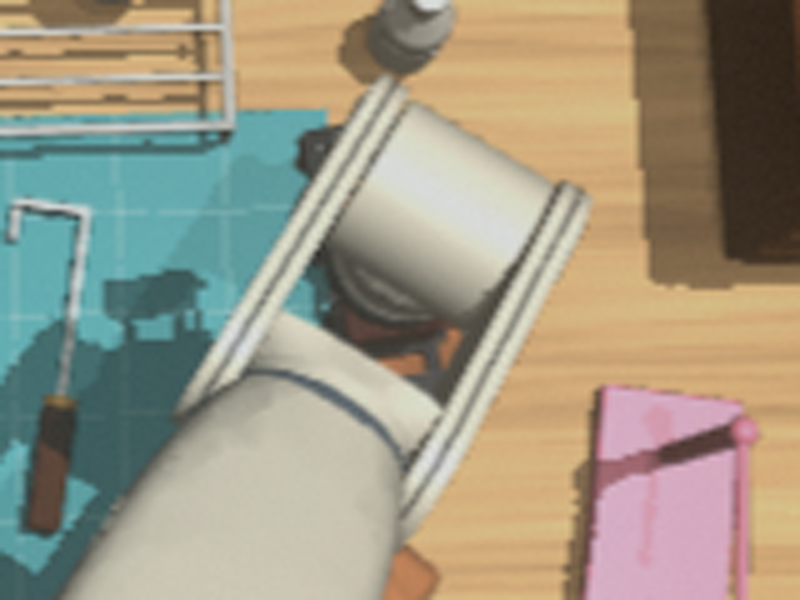

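send_rows --pt "0.005 0 0.01 0 -1" --pt "0 0 0.012 0 -1" --pt "0 0 0.006 0 -1" --pt "0 0 0 0 -1"

```text
t: 23.55
ee_pos: [459.5, -280.6, 311.6]
orientation: [-2.065, -2.364, 0.0]
ft_force: [0.9, 0.2, -1.0]
width: 27.9
```

send_rows --pt "0 0 0.006 0 -1" --pt "0 0 0.006 0 -1" --pt "0 0 0.006 0 -1" --pt "0 0 0.006 0 -1" --pt "0 0 0 0 -1"

```text
t: 24.05
ee_pos: [461.2, -280.7, 289.1]
orientation: [2.065, 2.364, 0.004]
ft_force: [3.7, 6.7, 2.5]
width: 27.9
```

```bash
cat > look.py <<'E'
from h import *
import sys
np.set_printoptions(suppress=True,precision=1)
go(460,-287,252,0.135)
s=cam('scene')
u,v=map(int,proj(s,(460,-320,230)))
cv2.imwrite(f'pics/{sys.argv[1]}.png',cv2.resize(s[0]['color'][max(v-60,0):v+60,max(u-80,0):u+80],(800,600),interpolation=cv2.INTER_CUBIC)); print(u-80,v-60)
E
python3 look.py g15
```

```text
t 24.05 tcp [ 461.2 -280.7  289.1] yaw 0.135 shift [-0. -0. -0.] q6 -0.71 w 27.9 F [3.7 6.7 2.5]
turn -0.0 shift after turn [-0. -0. -0.]
95 103
```

View pics/g15.png

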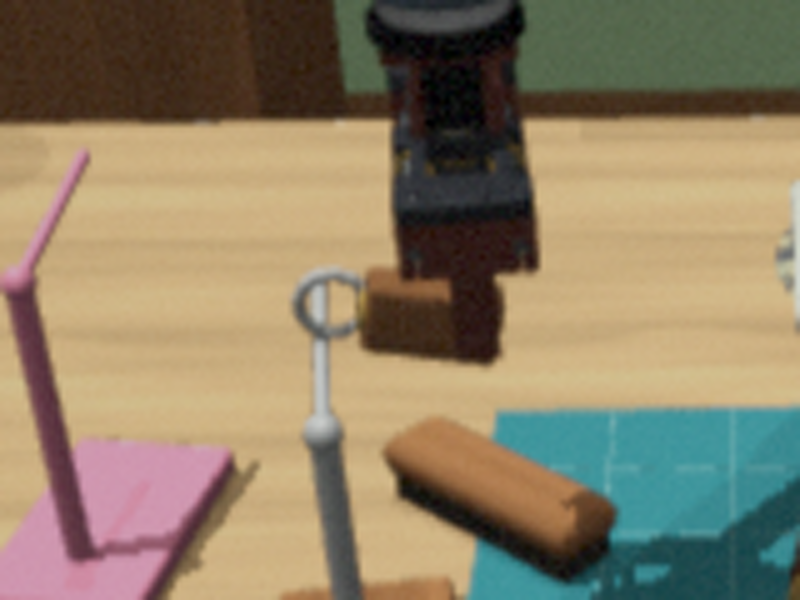

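send_rows --pt "-0.004 0 0.003 0 -1" --pt "0 0 0.006 0 -1" --pt "0 0 0.006 0 -1" --pt "-0.001 0 0.006 0 -1" --pt "0 0 0 0 -1"

```text
t: 24.6
ee_pos: [461.3, -286.2, 267.9]
orientation: [2.066, 2.365, 0.002]
ft_force: [1.9, 3.2, 0.2]
width: 27.5
```

```bash
python3 look.py g16
```

```text
t 24.6 tcp [ 461.3 -286.2  267.9] yaw 0.135 shift [-0. -0. -0.] q6 -0.71 w 27.5 F [1.9 3.2 0.2]
turn -0.0 shift after turn [-0. -0. -0.]
95 103
```

View pics/g16.png

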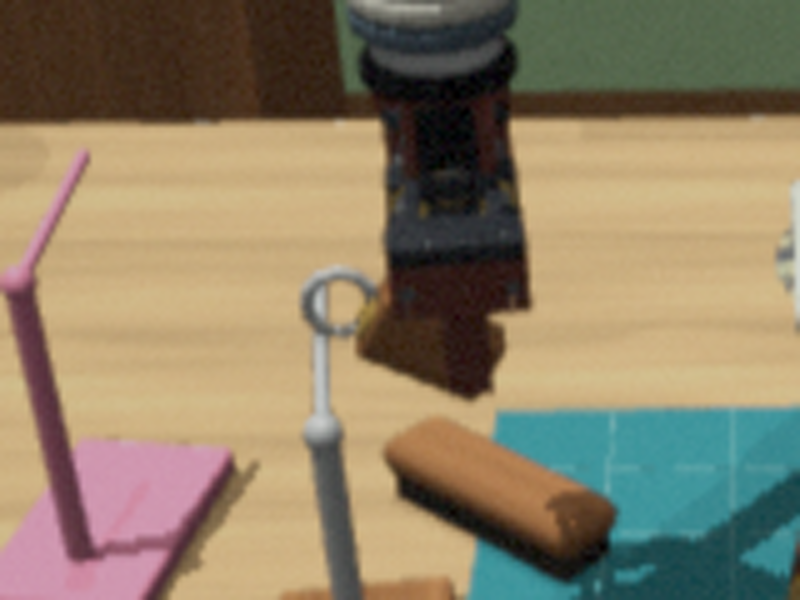

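send_rows --pt "-0.001 0 0.005 0 -1" --pt "-0.001 0 0.005 0 -1" --pt "-0.002 0 0.005 0 -1" --pt "0 0 0 0 -1"

```text
t: 25.05
ee_pos: [461.6, -290.4, 252.9]
orientation: [2.066, 2.365, 0.001]
ft_force: [2.7, 3.7, 1.0]
width: 27.8
```

```bash
python3 look.py g17
```

```text
t 25.05 tcp [ 461.6 -290.4  252.9] yaw 0.134 shift [ 0.  -0.  -0.1] q6 -0.72 w 27.8 F [2.7 3.7 1. ]
turn -0.001 shift after turn [ 0.  -0.  -0.1]
95 103
```

View pics/g17.png

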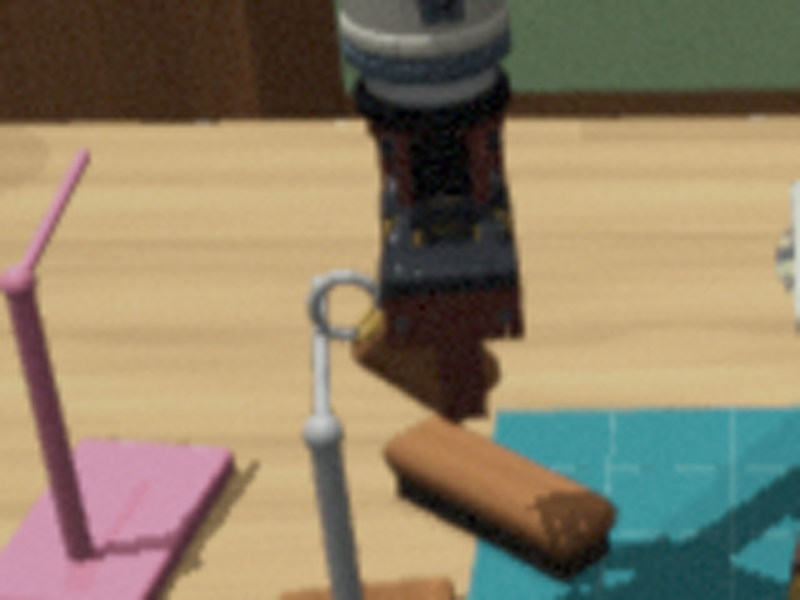

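send_rows --pt "-0.001 0 0.003 0 -1" --pt "-0.001 0 0.003 0 -1" --pt "0 0 0 0 -1"

```text
t: 25.4
ee_pos: [461.8, -292.5, 247.2]
orientation: [2.066, 2.364, 0.001]
ft_force: [2.2, 2.8, 2.5]
width: 27.8
```

```bash
cat >> look.py <<'E'
# bar silhouette from depth: points of burnisher in lateral(n)/z plane
W=cloud(s); n=np.array([-.135,.991]); a=np.array([.991,.135])
B=s[0]['color'].astype(int); H=cv2.cvtColor(s[0]['color'],cv2.COLOR_BGR2HSV)
L=(W[...,:2]-np.array([470,-361]))@n; S=(W[...,:2]-np.array([470,-361]))@a
m=(np.abs(S)<45)&(L>-30)&(L<100)&(W[...,2]>120)&(W[...,2]<270)&(B[...,2]>B[...,0]+25)
print('bar px',m.sum())
if m.sum()>20:
    P=np.stack([L[m],W[...,2][m]],1).astype(np.float32); print(cv2.minAreaRect(P)); print('S',S[m].min(),S[m].max(),np.median(S[m]))
    ys,xs=np.where(m); print(xs.min(),xs.max(),ys.min(),ys.max())
E
python3 look.py g18
```

```text
t 25.4 tcp [ 461.8 -292.5  247.2] yaw 0.134 shift [ 0.  -0.  -0.1] q6 -0.72 w 27.8 F [2.2 2.8 2.5]
turn -0.001 shift after turn [ 0.  -0.  -0.1]
95 103
bar px 302
((42.881263732910156, 223.07321166992188), (110.07709503173828, 94.4445571899414), 79.07952117919922)
S -41.02250258749528 30.891654161471504 14.668303297616504
157 196 147 189
```

View pics/g18.png

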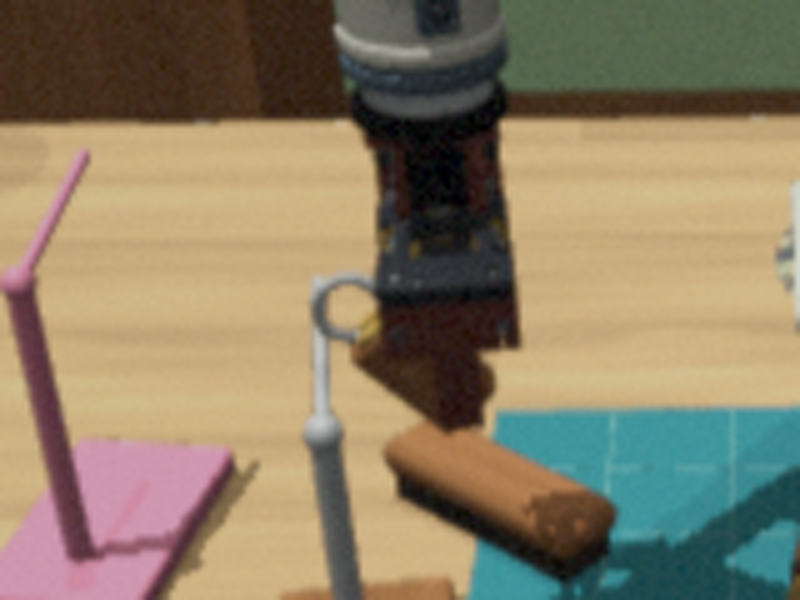

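send_rows --pt "-0.001 0 0.003 0 -1" --pt "-0.001 0 0.003 0 -1" --pt "-0.001 0 0.003 0 -1" --pt "0 0 0 0 -1"

```text
t: 25.85
ee_pos: [462.2, -295.8, 238.3]
orientation: [2.066, 2.364, 0.0]
ft_force: [2.5, 2.2, 4.2]
width: 28.0
```

```bash
cat > ang.py <<'E'
from h import *
def onplane(c,u,v,S0,ref=np.array([470,-361.])):
    n=np.array([-.135,.991]); a=np.array([.991,.135,0]); im,R,t,K=c
    d=R.T@np.linalg.inv(K)@np.array([u,v,1.]); o=-R.T@t
    k=(S0+a[:2]@ref-a@o)/(a@d); p=o+k*d; return np.array([(p[:2]-ref)@n,p[2]])
E
sed -i '/^# bar sil/,$d' look.py; python3 look.py g19
```

```text
t 25.85 tcp [ 462.2 -295.8  238.3] yaw 0.134 shift [ 0.  -0.  -0.1] q6 -0.72 w 28.0 F [2.5 2.2 4.2]
turn -0.001 shift after turn [ 0.  -0.  -0.1]
95 103
```

View pics/g19.png

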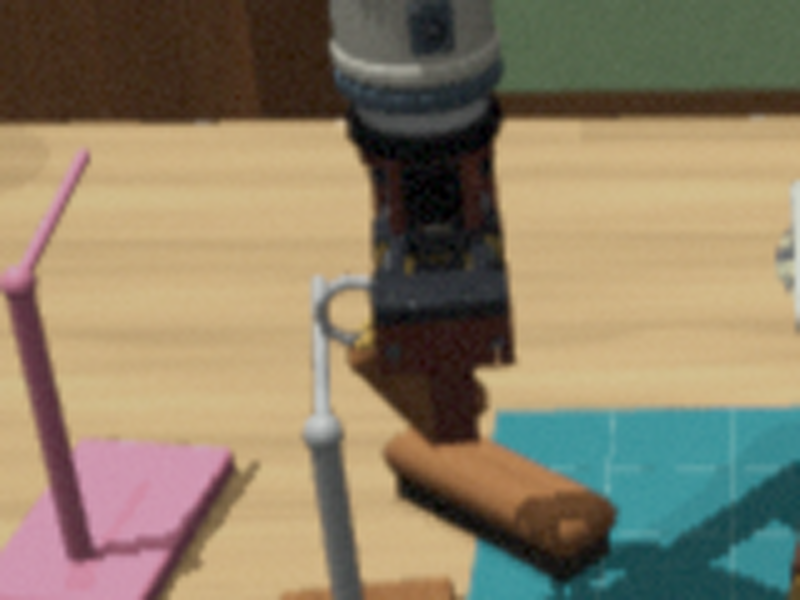

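Run:
```python
from ang import *
c=cam('scene'); np.set_printoptions(suppress=True,precision=1)
f=lambda x,y:(95+x/5,103+y/5)
A=onplane(c,*f(352,362),15); B=onplane(c,*f(428,435),15); print('bar lower edge',A,B,np.degrees(np.arctan2(A[1]-B[1],B[0]-A[0])))
print('ring left',onplane(c,*f(315,303),1),'ring bottom',onplane(c,*f(345,342),1),'ring top',onplane(c,*f(350,278),1),'peg',onplane(c,*f(318,310),0), 'body low-left', onplane(c,*f(380,365),90))
```

```text
bar lower edge [ 14.8 208.3] [ 48.3 160.3] 55.11004110522322
ring left [ -0.2 236.3] ring bottom [ 11.8 212.2] ring top [ 18.6 249. ] peg [  0.7 231.5] body low-left [ 32.4 249.7]
```

The bar stands about 52° eye-up: the edge gives 55°, and eye against grip gives 52° at a distance of 74 mm. I back off sideways and retreat in front of the peg tip.

send_rows --pt "0.01 0 0 0 -1" --pt "0.005 -0.015 0 0 -1" --pt "0 -0.025 0 0 -1" --pt "0 -0.03 0 0 -1" --pt "0 0 0 0 -1"

```text
t: 26.45
ee_pos: [386.2, -288.3, 236.5]
orientation: [-2.066, -2.359, 0.002]
ft_force: [0.3, 1.0, -2.6]
width: 27.8
```

```bash
python3 look.py g20
```

```text
t 26.45 tcp [ 386.2 -288.3  236.5] yaw 0.132 shift [-0.   0.1 -0.1] q6 -0.8 w 27.8 F [ 0.3  1.  -2.6]
turn -0.003 shift after turn [-0.   0.1 -0.1]
95 103
```

View pics/g20.png

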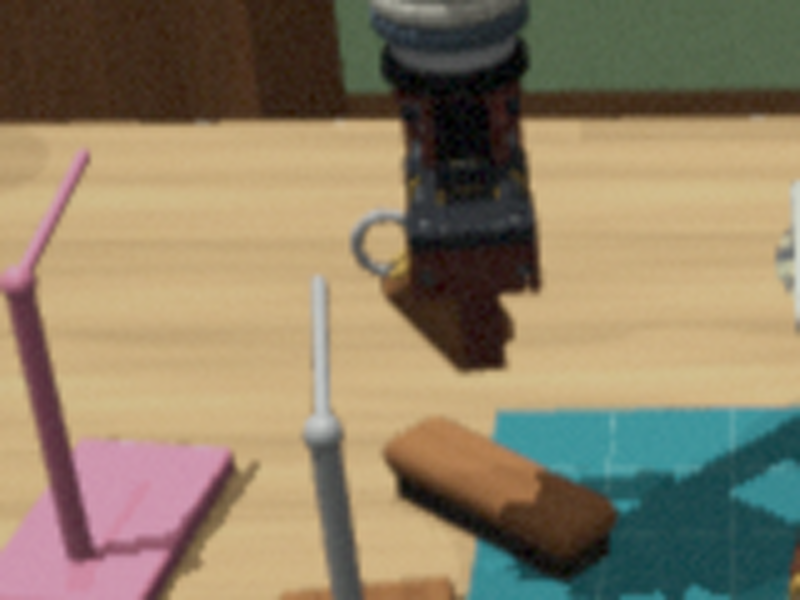

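Run:
```python
from ang import *
c=cam('scene'); np.set_printoptions(suppress=True,precision=1)
f=lambda x,y:(95+x/5,103+y/5)
S=-73
g=(386.2-470)*-.135+(-288.3+361)*.991; print('grip lat',g)
l=onplane(c,*f(352,243),S);t=onplane(c,*f(384,210),S);b=onplane(c,*f(378,277),S); print('ring left',l,'top',t,'bot',b)
print('peg tip',onplane(c,*f(318,277),-41),'peg at cap',onplane(c,*f(321,415),55))
A=onplane(c,*f(387,290),S+14); B=onplane(c,*f(462,370),S+14); print('bar',A,B,np.degrees(np.arctan2(A[1]-B[1],B[0]-A[0])))
```

```text
grip lat 83.35869999999998
ring left [ 17.6 229.7] top [ 36.4 247.8] bot [ 28.9 208. ]
peg tip [ -0.1 228.2] peg at cap [ -1.  203.1]
bar [ 33.4 207.3] [ 68.3 153.6] 56.97491678972591
```

send_rows --pt "-0.015 0 0.002 0 -1" --pt "-0.018 0 0.002 0 -1" --pt "0 0 0 0 -1" --pt "0 0 0 0 -1"

```text
t: 26.95
ee_pos: [394.9, -323.4, 233.2]
orientation: [-2.069, -2.364, -0.0]
ft_force: [-0.3, 0.5, -0.8]
width: 28.0
```

```bash
python3 look.py g21
python3 - <<'E'
from ang import *
o=telemetry.get_obs()['ee_pos']; print('lat',(o[0]-470)*-.135+(o[1]+361)*.991,'S',(o[0]-470)*.991+(o[1]+361)*.135)
E
```

```text
t 26.95 tcp [ 394.9 -323.4  233.2] yaw 0.133 shift [ 0.   0.1 -0.1] q6 -0.84 w 28.0 F [-0.3  0.5 -0.8]
turn -0.002 shift after turn [ 0.   0.1 -0.1]
95 103
lat 47.95678237687001 S -69.4685248021692
```

View pics/g21.png

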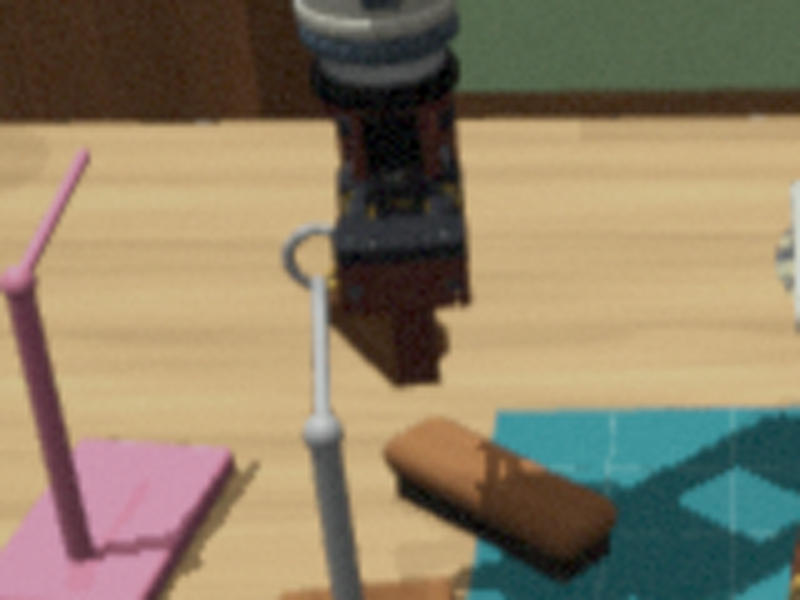

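Run:
```python
from ang import *
c=cam('scene'); np.set_printoptions(suppress=True,precision=1)
f=lambda x,y:(95+x/5,103+y/5)
S=-69.5
print('ring left',onplane(c,*f(284,255),S),'top',onplane(c,*f(316,226),S),'bot',onplane(c,*f(308,289),S),'tip',onplane(c,*f(318,277),-41))
p=np.array([470,-361.]);
```

```text
ring left [-18.1 227.4] top [  0.5 243.2] bot [ -8.4 205.9] tip [ -0.1 228.2]
```

send_rows --pt "0.001 0.01 0 0 -1" --pt "0.001 0.012 0 0 -1" --pt "0 0.012 0 0 -1" --pt "0 0.006 0.001 0 -1" --pt "0 0 0 0 -1"

```text
t: 27.55
ee_pos: [435.2, -314.9, 232.6]
orientation: [2.066, 2.366, 0.0]
ft_force: [0.1, 0.4, -0.9]
width: 27.7
```

```bash
python3 look.py g22
```

```text
t 27.55 tcp [ 435.2 -314.9  232.6] yaw 0.135 shift [ 0.   0.  -0.1] q6 -0.78 w 27.7 F [ 0.1  0.4 -0.9]
turn 0.0 shift after turn [ 0.   0.  -0.1]
95 103
```

View pics/g22.png

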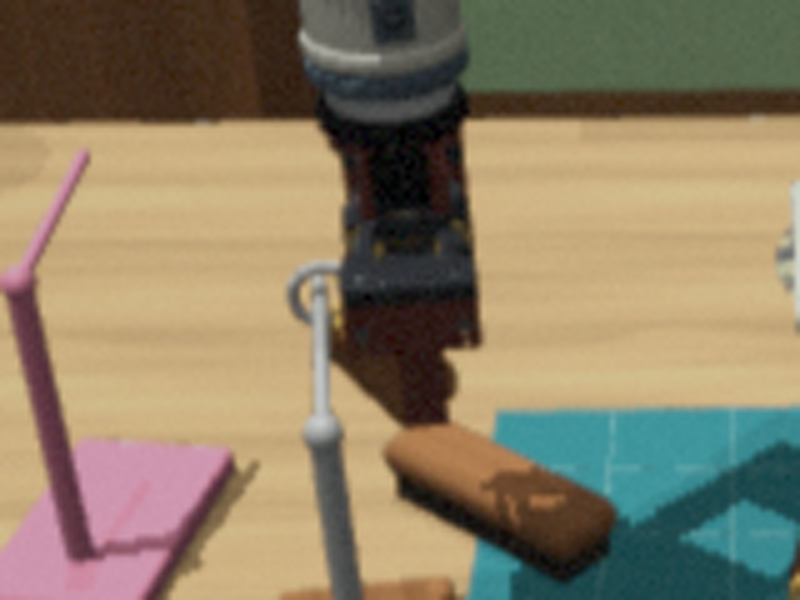

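send_rows --pt "0 0.008 0.002 0 -1" --pt "0 0.007 0.002 0 -1" --pt "0 0 0.003 0 -1" --pt "0 0 0 0 -1"

```text
t: 28.0
ee_pos: [448.7, -313.0, 225.1]
orientation: [-2.067, -2.365, 0.0]
ft_force: [-0.2, -0.2, -1.5]
width: 28.0
```

```bash
python3 look.py g23;  python3 - <<'E'
from ang import *
o=telemetry.get_obs()['ee_pos']; print('lat',(o[0]-470)*-.135+(o[1]+361)*.991,'S',(o[0]-470)*.991+(o[1]+361)*.135)
E
```

```text
t 28.0 tcp [ 448.7 -313.   225.1] yaw 0.134 shift [ 0.   0.  -0.1] q6 -0.76 w 28.0 F [-0.2 -0.2 -1.5]
turn -0.001 shift after turn [ 0.   0.  -0.1]
95 103
lat 50.410237805713884 S -14.73792147140173
```

View pics/g23.png

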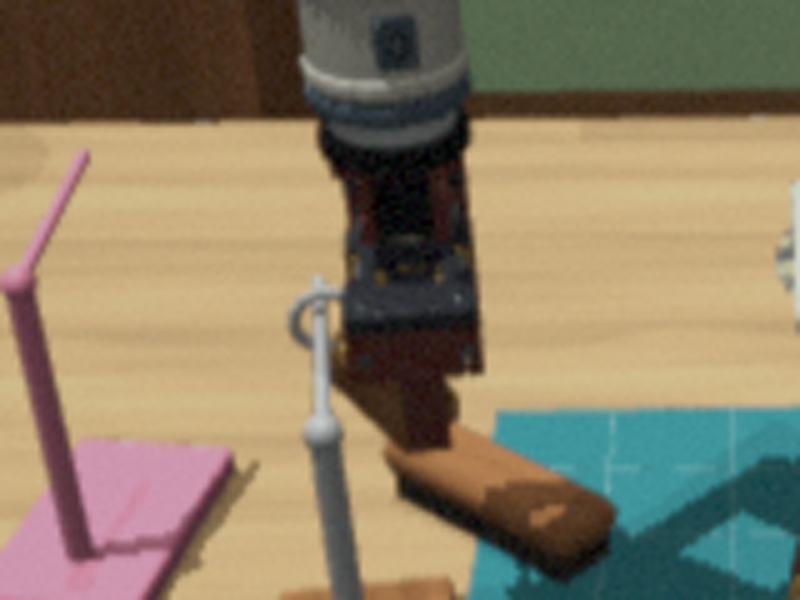

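The peg tip shows behind the ring at (318,280), so the eye is on the peg. I lower until it bears.

send_rows --pt "0 0 0.002 0 -1" --pt "0 0 0.002 0 -1" --pt "0 0 0 0 -1"

```text
t: 28.35
ee_pos: [448.6, -313.1, 221.4]
orientation: [-2.068, -2.365, 0.0]
ft_force: [0.5, 0.0, -2.7]
width: 27.7
```

send_rows --pt "0 0 0.002 0 -1" --pt "0 0 0 0 -1"

```text
t: 28.55
ee_pos: [448.7, -313.2, 219.5]
orientation: [-2.068, -2.365, 0.0]
ft_force: [-0.7, -0.3, -1.9]
width: 27.8
```

send_rows --pt "0 0 0.001 0 -1" --pt "0 0 0.001 0 -1" --pt "0 0 0 0 -1"

```text
t: 28.85
ee_pos: [449.4, -313.7, 218.4]
orientation: [2.066, 2.364, 0.0]
ft_force: [-0.2, -1.1, 4.1]
width: 27.9
```

```bash
python3 look.py g24;  python3 - <<'E'
from ang import *
for i in range(3): print(telemetry.get_obs()['ft_force'])
E
```

```text
t 28.85 tcp [ 449.4 -313.7  218.4] yaw 0.134 shift [ 0.   0.  -0.1] q6 -0.76 w 27.9 F [-0.2 -1.1  4.1]
turn -0.001 shift after turn [ 0.   0.  -0.1]
95 103
[ 1.21719192 -0.13914269  2.94474949]
[ 1.21719192 -0.13914269  2.94474949]
[ 1.21719192 -0.13914269  2.94474949]
```

View pics/g24.png

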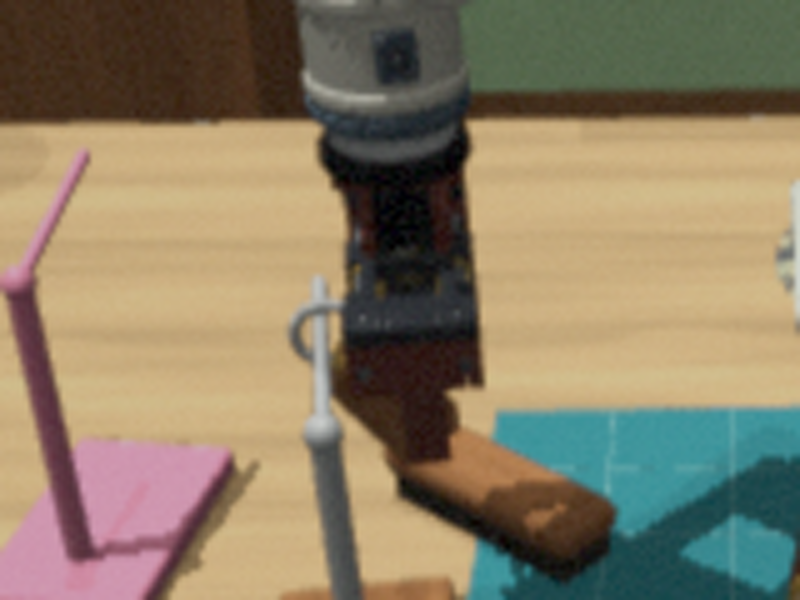

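send_rows --pt "0 0 0 0 -0.42" --pt "0 0 0 0 -0.4" --pt "0 0 0 0 -0.39" --pt "0 0 0 0 -0.385" --pt "0 0 0 0 -0.38"

```text
t: 29.4
ee_pos: [449.4, -313.7, 218.2]
orientation: [2.066, 2.364, 0.0]
ft_force: [0.8, -1.1, 4.7]
width: 27.7
```

send_rows --pt "0 0 0 0 -0.376" --pt "0 0 0 0 -0.372" --pt "0 0 0 0 -0.368" --pt "0 0 0 0 -0.365" --pt "0 0 0 0 -0.362"

```text
t: 29.9
ee_pos: [449.1, -313.5, 217.8]
orientation: [2.067, 2.365, -0.0]
ft_force: [1.0, -2.6, 3.8]
width: 27.9
```

```bash
python3 look.py g25
```

```text
t 29.9 tcp [ 449.1 -313.5  217.8] yaw 0.134 shift [ 0.   0.  -0.1] q6 -0.76 w 27.9 F [ 1.  -2.6  3.8]
turn -0.001 shift after turn [ 0.   0.  -0.1]
95 103
```

View pics/g25.png

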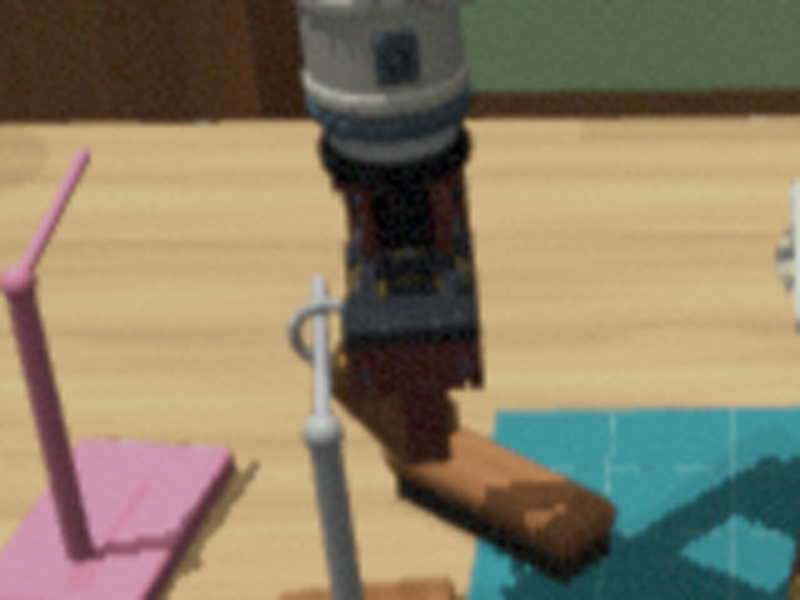

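send_rows --pt "0 0 0 0 -0.36" --pt "0 0 0 0 -0.358" --pt "0 0 0 0 -0.356" --pt "0 0 0 0 -0.354" --pt "0 0 0 0 -0.352"

```text
t: 30.45
ee_pos: [448.3, -312.6, 217.2]
orientation: [-2.067, -2.364, -0.0]
ft_force: [-0.2, 0.4, 0.8]
width: 28.4
```

```bash
python3 look.py g26
```

```text
t 30.45 tcp [ 448.3 -312.6  217.2] yaw 0.134 shift [ 0.   0.  -0.1] q6 -0.76 w 28.4 F [-0.2  0.4  0.8]
turn -0.001 shift after turn [ 0.   0.  -0.1]
95 103
```

View pics/g26.png

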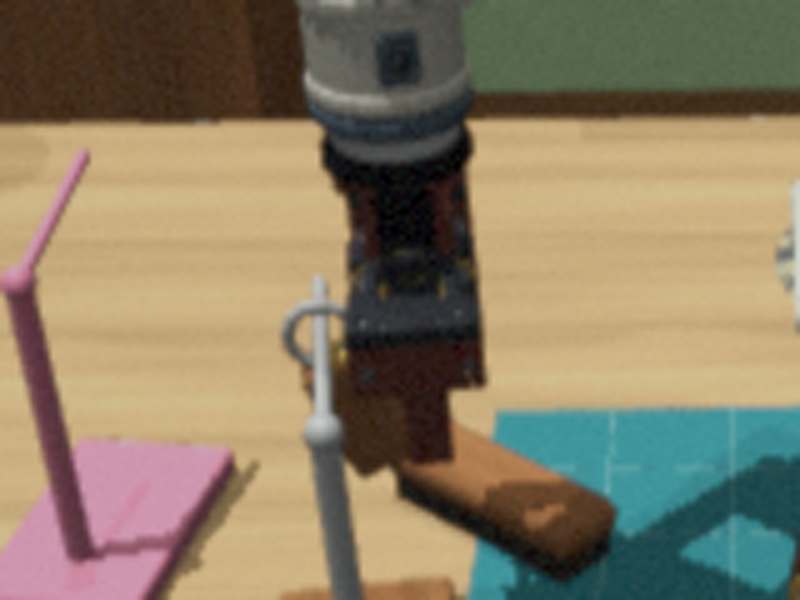

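The bar is easing down between the loosened fingers, now about 65–70°. I keep this gap and let it settle.

send_rows --pt "0 0 0 0 -0.352" --pt "0 0 0 0 -0.351" --pt "0 0 0 0 -0.35" --pt "0 0 0 0 -0.35" --pt "0 0 0 0 -0.35"

```text
t: 31.0
ee_pos: [448.8, -313.2, 217.7]
orientation: [-2.068, -2.365, -0.0]
ft_force: [0.6, 0.8, -0.7]
width: 28.7
```

send_rows --pt "0 0 0 0 -0.348" --pt "0 0 0 0 -0.346" --pt "0 0 0 0 -0.344" --pt "0 0 0 0 -0.342" --pt "0 0 0 0 -0.34"

```text
t: 31.5
ee_pos: [448.9, -313.2, 217.7]
orientation: [2.068, 2.365, -0.0]
ft_force: [-0.2, 0.3, 0.1]
width: 28.8
```

```bash
python3 look.py g27
```

```text
t 31.5 tcp [ 448.9 -313.2  217.7] yaw 0.134 shift [ 0.   0.  -0.1] q6 -0.76 w 28.8 F [-0.2  0.3  0.1]
turn -0.001 shift after turn [ 0.   0.  -0.1]
95 103
```

View pics/g27.png

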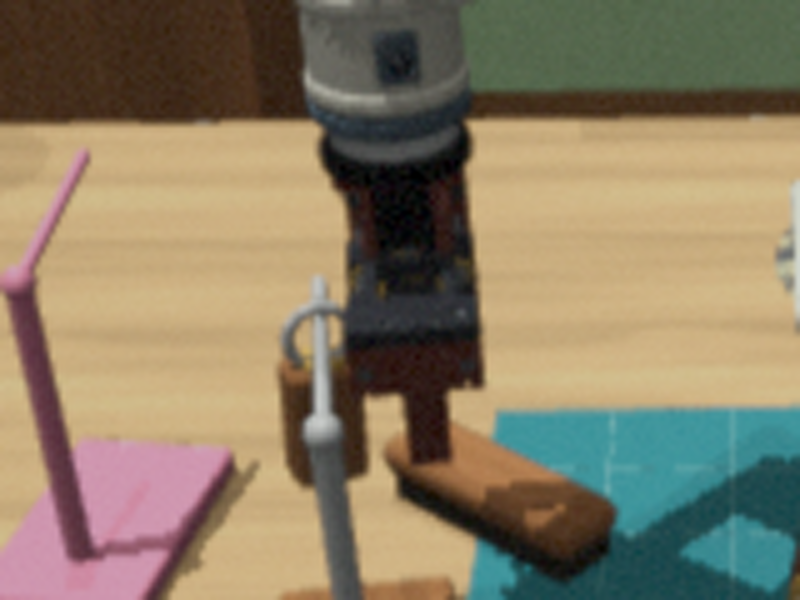

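The burnisher hangs vertically at (325,420). I draw the gripper sideways away, then up.

send_rows --pt "0.006 0 0 0 -0.34" --pt "0.012 0 0 0 -0.34" --pt "0.02 0 0 0 -0.34" --pt "0.03 0 0 0 -0.34" --pt "0.03 0 0 0 -0.34"

```text
t: 32.05
ee_pos: [434.9, -213.9, 217.6]
orientation: [-2.068, -2.364, -0.0]
ft_force: [1.1, 0.5, -0.5]
width: 29.1
```

send_rows --pt "0.03 0 -0.03 0 -0.34" --pt "0 0 -0.04 0 0" --pt "0 0 -0.04 0 0" --pt "0 0 0 0 0" --pt "0 0 0 0 0"

```text
t: 32.55
ee_pos: [431.5, -185.2, 328.3]
orientation: [2.065, 2.365, 0.001]
ft_force: [-0.0, -0.2, 0.1]
width: 44.0
```

send_rows --pt "0 0 0 0 0" --pt "0 0 0 0 0" --pt "0 0 0 0 0" --pt "0 0 0 0 0" --pt "0 0 0 0 0"

```text
t: 33.05
ee_pos: [431.7, -186.4, 327.2]
orientation: [-2.067, -2.364, 0.0]
ft_force: [0.1, -0.5, -0.7]
width: 43.8
```

```bash
python3 look.py g28
python3 - <<'E'
from ang import *
np.set_printoptions(suppress=True,precision=1)
s=cam('scene'); cv2.imwrite('pics/full28.png',cv2.resize(s[0]['color'],(784,588)))
W=cloud(s); m=(W[...,0]>440)&(W[...,0]<602)&(W[...,1]>-190)&(W[...,1]<-50)&(W[...,2]>12)&(W[...,2]<60); P=W[m]
print('hook strip z',np.median(P[:,2]),P[:,2].max(),P.min(0),P.max(0))
for nm,(a,b,d,e,z0,z1) in dict(bottle=(600,760,-420,-300,80,140),tin=(660,780,100,240,25,40)).items():
    m=(W[...,0]>a)&(W[...,0]<b)&(W[...,1]>d)&(W[...,1]<e)&(W[...,2]>z0)&(W[...,2]<z1); print(nm,W[m].min(0),W[m].max(0))
E
```

```text
t 33.05 tcp [ 431.7 -186.4  327.2] yaw 0.134 shift [-0.1  0.   0. ] q6 -0.57 w 43.8 F [ 0.1 -0.5 -0.7]
turn -0.001 shift after turn [-0.1  0.   0. ]
95 103
hook strip z 18.117622811386646 22.288747017055222 [ 440.6 -138.    12.3] [570.7 -78.4  22.3]
bottle [ 678.8 -394.3   80.1] [ 716.8 -344.4  133.2]
tin [684.1 151.6  25.2] [755.7 207.6  37.3]
```

View pics/g28.png

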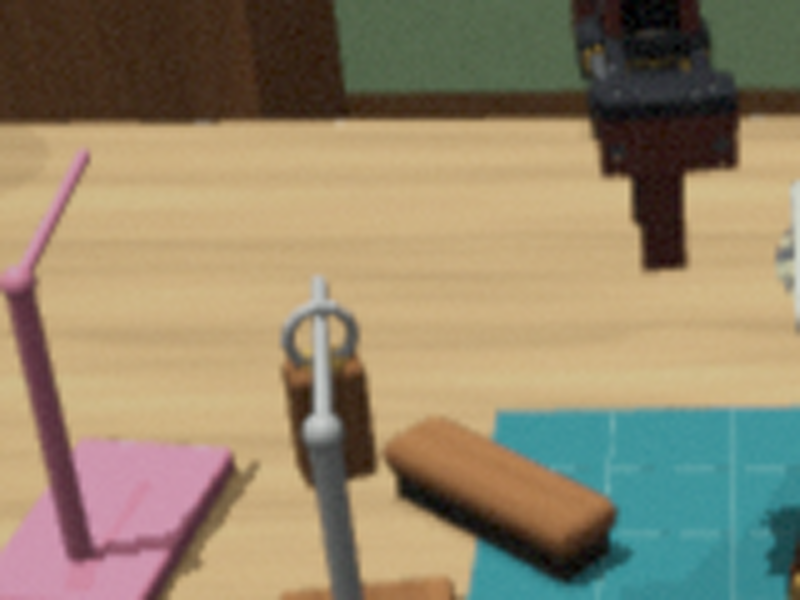

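View pics/full28.png

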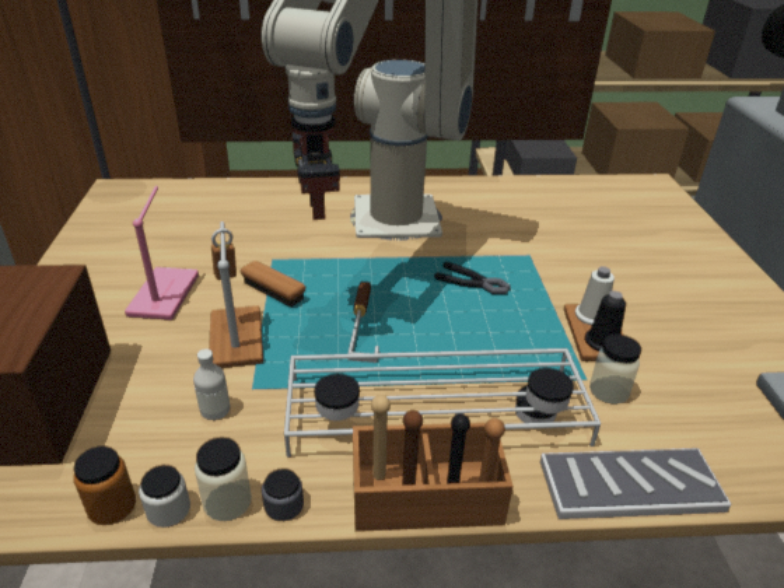

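It hangs, swaying slightly. I let it settle a little more and check the eye's position.

send_rows --pt "0 0 0 0 0" --pt "0 0 0 0 0" --pt "0 0 0 0 0" --pt "0 0 0 0 0" --pt "0 0 0 0 0"

```text
t: 33.65
ee_pos: [431.8, -186.3, 327.7]
orientation: [2.068, 2.365, 0.0]
ft_force: [-0.9, 0.8, 0.1]
width: 43.6
```

send_rows --pt "0 0 0 0 0" --pt "0 0 0 0 0" --pt "0 0 0 0 0" --pt "0 0 0 0 0" --pt "0 0 0 0 0"

```text
t: 34.15
ee_pos: [431.8, -186.3, 327.7]
orientation: [-2.068, -2.365, -0.0]
ft_force: [0.2, -0.4, 0.7]
width: 43.8
```

send_rows --pt "0 0 0 0 0" --pt "0 0 0 0 0" --pt "0 0 0 0 0" --pt "0 0 0 0 0" --pt "0 0 0 0 0"

```text
t: 34.65
ee_pos: [431.8, -186.3, 327.7]
orientation: [2.068, 2.365, 0.0]
ft_force: [0.8, -0.0, 0.0]
width: 44.2
```

```bash
python3 look.py g29
python3 - <<'E'
from ang import *
np.set_printoptions(suppress=True,precision=1)
s=cam('scene'); W=cloud(s); n=np.array([-.135,.991]); a=np.array([.991,.135]); B=s[0]['color'].astype(int)
L=(W[...,:2]-np.array([470,-361]))@n; S=(W[...,:2]-np.array([470,-361]))@a
m=(abs(S)<45)&(abs(L)<50)&(W[...,2]>110)&(W[...,2]<195)&(B[...,2]>B[...,0]+20)
print('bar S',np.percentile(S[m],[5,50,95]),'L',np.percentile(L[m],[2,50,98]),'z',np.percentile(W[...,2][m],[1,99]))
E
```

```text
t 34.65 tcp [ 431.8 -186.3  327.7] yaw 0.134 shift [-0.1  0.   0. ] q6 -0.57 w 44.2 F [ 0.8 -0.   0. ]
turn -0.001 shift after turn [-0.1  0.   0. ]
95 103
bar S [-10.1  -2.3   4.6] L [-21.9   7.7  19.6] z [128.9 194.9]
```

View pics/g29.png

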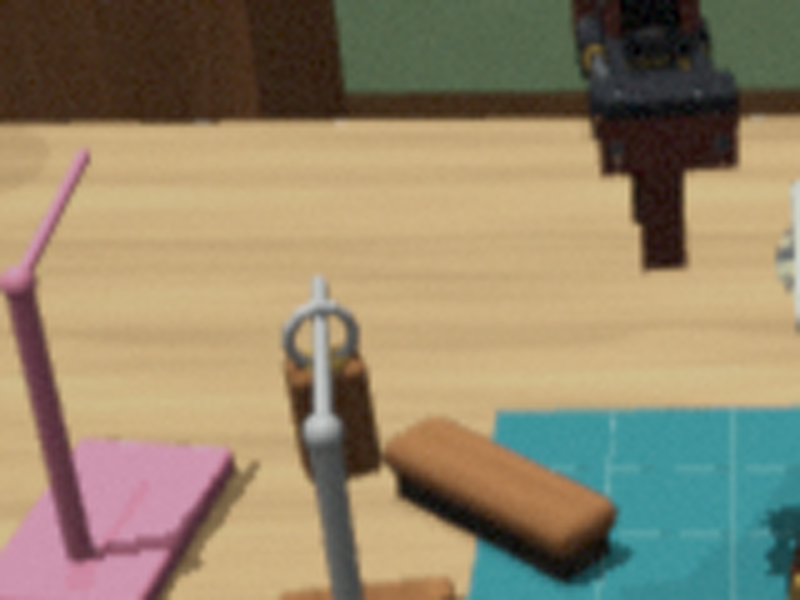

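```bash
python3 -c "
from workcell import ctrl; print(ctrl.close_job())"
```

```text
the job is handed in; nothing more can be done
None
```

I handed the job in at about 35 s, with the burnisher hanging by its eye on the wooden stand's peg. No verdict was reported.

- **Hook:** I gripped the hook, dragged the burnisher clear in front of the rack with it, and laid the hook down flat. The gripper did not touch the burnisher until it was out.
- **Hanging:** I gripped the bar near its plain end and tipped it to about 52° eye-up by lowering its ring against the peg. I then threaded the eye onto the peg and opened the fingers slowly, so the bar eased down.

**Last checks**
- **Burnisher:** it hangs near vertical with only a slight sway. The eye is about 20 mm in front of the stand's origin, well between the tip and the post.
- **Hook:** the strip's top reads 18 mm all along, so it lies flat.
- **Bystanders:** the bottle and tin read within a few millimetres of their starting places. I checked the jar only by eye, and it looks unmoved.
- **Gripper:** it is clear of everything, and the force readings are near zero.

**What went wrong on the way**
- My first grip on the hook closed too late and held only the top of the handle, so I set it down and gripped again.
- When laying the hook down I first set its foot on the rack's front wire, and the wrist read about 47 N. I lifted, backed off and laid it down again. That is under the wrist limit of 120 N, and the load came through the held hook, not the arm or gripper body.
- The top camera read points under the rack a few millimetres nearer the robot than the scene camera did. I took the hook 10 mm deeper to allow for that.

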